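# Kit a control cabinet: right toppled power supplies, fetch couplers from drawer

## Robot

A 6-joint arm with a two-finger parallel gripper is mounted at the origin on the work surface. World frame = base frame: x ahead of the robot, y to its left, z up, the work surface at z = 0. Lengths are in m, angles in rad, forces in N, time in s.
With the tool pointing down it reaches from about 0.3 to 0.775 m from the base axis. Payload 14.6 kg.
Tool frame: the origin (TCP) lies on the centre line of the jaws, within the pads' length; the fingertips stand 19 mm ahead of it and the grasp point (between the pads) is the TCP; z points along the fingers, y is the line along which they close (so a half turn about z gives the same grasp; the last joint's range is limited). The gripper opens to 94 mm and grips with 3 to 60 N. Pads are 16 mm wide; open, the fingers measure 119 mm over their backs; the gripper's body (75 mm by 177 mm) begins 78 mm behind the grasp point.
Start: joints at [-0.067, 0.3, 1.521, -0, 1.321, -0.067], TCP at [0.55, -0, 0.224] pointing down, gripper open.
Joint ranges: [-3.03, 3.03], [-0.79, 2.21], [0.23, 2.52], [-1.04, 4.18], [0, 3.07], [-2.55, 2.55]. Speed limits (rad/s): [2.22, 2.22, 2.57, 3.14, 3.14, 3.14].

## Interface

Orientations are given as [roll, pitch, yaw] about the fixed x, y, z axes, in that order (R = Rz(yaw) Ry(pitch) Rx(roll)).
In Python, from station import get_obs, camera, workorder gives the robot as it stands.
- The arm moves only by the tool play_rows, never from a script. Its argument "motion" is a list that holds one entry, the list of rows, each a list of 7 numbers: the shift along the tool's x, y, z as a fraction of full scale, then the turn, a rotation vector about the tool's x, y, z as a fraction of full scale, then the opening, from -1 (shut) to 1 (fully open). In form: [[[x, y, z, ax, ay, az, grip], ...]]. A call has 1 to 10 rows; each row is the pose to reach, as a shift and turn from the pose commanded when the call began, along the tool's axes at that moment, turning the shorter way round; what a row does not reach only later rows make up. Full scale, the value 1, is 0.25 m for a shift and 2 pi rad for a turn. A row lasts 1/10 s, in which the tool goes at most 50 mm and 8.59 degrees, less where a joint would pass 70% of its speed; a pose out of reach is approached as far as the arm can. A call with a number of a shift or a turn outside -1 to 1 is refused whole. A call with a gripper value outside its range is refused whole. The fingers move at their own pace and stop on an object; "grip_force" is the grip in N (left out, the last holds). Time passes only in rows, so rows that repeat a pose let the fingers close. It gives the time, the measured TCP pose, the force, the opening and the grip force at its end, in the units of the state.
- get_obs(): the state, without advancing time (a new reading comes with each control period).
- camera(name): name is "scene" or "side" or "wrist"; returns a dict with "frame" (480x640x3 uint8, red, green, blue), "z_map" (480x640 float32, m along the optical axis (not along the pixel's ray), 0 where there is no reading), "camera_matrix" (3x3 intrinsics, pixels), "T" (4x4, takes a point from camera to world coordinates); the wrist camera has in their place "T_tool_cam" (4x4, takes a point from camera to tool coordinates, whose origin is the TCP and whose axes are the flange's). Camera axes: x right, y up, looking along -z (the intrinsics and any distortion apply to the point x, -y, -z); pixel columns grow to the right and rows downward; lengths in m; the calibration is good to about 2 mm. A picture is of the moment at which its call begins: read the wrist's pose just before it.
- workorder.hand_in(): hands the job in; it is judged then, once.
The state is a dict: "time_s": time; "qpos": joint angles; "joint_vel": joint speeds; "tau": joint torques, N m; "ee_pos": TCP position; "eef_rot": TCP orientation; "force": force on the tool from outside, world axes, zero at the start; "moment": the same for the moment, N m; "grip_width": finger opening in m; "grip_force": force on a finger pad.
Only numpy, scipy, OpenCV 4.12 (cv2) and the standard library are available. Lean on these libraries where they do the work, as an engineer would, in place of code of your own. Each camera call takes 0.05 s, during which the arm holds its last target. There are 200 camera calls.

## Task

Set out the kit for the next control cabinet on the green mat: stand every toppled power supply upright on the mat with its green terminals on top, and take every fieldbus coupler out of the blue-fronted drawer and lay it flat on the mat, orange strip up. Leave the drawer pushed fully home, everything standing still and well inside the mat's edges, and do not disturb the other things on the bench.

Things in the scene. Friction and masses are not known exactly. Their poses are not given: they have to be found in the camera images.
- psu0: power supply 1 (two or three are present): silver-grey square column 52 x 52 mm, 66 mm tall, black vent slots low on its sides, with a green terminal block 34 x 34 x 24 mm centred on top (90 mm in all); four sides alike for gripping; 0.25 to 0.5 kg. Origin: centre of its bottom face; z axis runs from there to the terminals. Starts lying on one side. None when absent.
- psu1: power supply 2 (two or three are present): silver-grey square column 52 x 52 mm, 66 mm tall, black vent slots low on its sides, with a green terminal block 34 x 34 x 24 mm centred on top (90 mm in all); four sides alike for gripping; 0.25 to 0.5 kg. Origin: centre of its bottom face; z axis runs from there to the terminals. Starts lying on one side. None when absent.
- psu2: power supply 3 (two or three are present): silver-grey square column 52 x 52 mm, 66 mm tall, black vent slots low on its sides, with a green terminal block 34 x 34 x 24 mm centred on top (90 mm in all); four sides alike for gripping; 0.25 to 0.5 kg. Origin: centre of its bottom face; z axis runs from there to the terminals. Starts lying on one side. None when absent.
- coupler0: fieldbus coupler 1: flat black box 95 (x) x 45 (y) x 40 (z) mm, orange strip across its top at the +x end, two silver sockets in the -x end; 0.18 kg. Origin: centre of its underside, z up. Starts flat on the drawer's floor, in its front half, long side roughly along the slide.
- coupler1: fieldbus coupler 2: flat black box 95 (x) x 45 (y) x 40 (z) mm, orange strip across its top at the +x end, two silver sockets in the -x end; 0.18 kg. Origin: centre of its underside, z up. Starts flat on the drawer's floor, in its front half, long side roughly along the slide.
- mat: the kit mat: a thin stiff dark green plate with a yellow border line, 260 (x) x 280 (y) mm and 3 mm thick, fixed to the bench. Origin: centre of its underside, so its top is 3 mm above the origin; x and y run along its sides.
- drawer_handle (a point): centre of the drawer's steel bar handle: a level bar 11 mm thick, 120 mm long along y, 57 mm above the bench, 35 mm in front of the front panel. It moves with the drawer. Axes: x points into the cabinet (a fixed low grey unit 250 deep (x), 300 wide (y), 95 mm high; its front face is 35 mm in +x from the handle when shut), y along the bar.
- drawer (a joint): how far the blue-fronted drawer is out, in m: 0 fully home, 0.174 at its stop; slides along the handle's -x, needs 1 to 2 N, stays where left, may start ajar by up to 0.02. Drawer: inner floor 22 mm, walls (6 mm thick) up to 73 mm, 15 mm thick front panel up to 82 mm above the bench; inside 258 mm wide, 205 mm long.
- flux_bottle: bystander: white bottle with red cap, 44 mm across, 120 mm tall; origin at the centre of its base
- spool: bystander: steel spool 60 mm across, 50 mm tall; origin at the centre of its base
- tape_roll: bystander: yellow ring of tape lying flat, 84 mm across, 22 mm high; origin at the centre of its underside
- standoff_cup: bystander: blue cup 66 mm across, 60 mm tall; origin at the centre of its base
- screwdriver: bystander: red-handled screwdriver lying on the bench; origin under its middle

How it is judged:
On the way, in this order (a step that is already met when the one before it is completed fails the run):
1. the drawer is pulled open (at least 100 mm) (value of joint drawer above 0.1 m), for 0.2 s.
2. every coupler has been laid flat on the mat (x of coupler0 in the frame of mat between -0.115 and 0.115 m and y of coupler0 in the frame of mat between -0.125 and 0.125 m and height (world z) of each of coupler0, coupler1 below 0.01 m and angle between each of coupler0, coupler1's own z axis and vertical below 0.12 rad and x of coupler1 in the frame of mat between -0.115 and 0.115 m and y of coupler1 in the frame of mat between -0.125 and 0.125 m), for 0.2 s.
At the end, for the whole second after the job is handed in: Every power supply present stands upright (within 0.12 rad) with its terminals on top, directly on the mat, and every coupler present lies flat, right way up, directly on the mat; all their centres are at least 15 mm inside the mat's edges and they are at rest; the drawer is shut to within 8 mm (all of step 2 and x of psu0 in the frame of mat between -0.115 and 0.115 m and y of psu0 in the frame of mat between -0.125 and 0.125 m and height (world z) of each of psu0, psu1, psu2 below 0.01 m and angle between each of psu0, psu1, psu2's own z axis and vertical below 0.12 rad and linear speed of each of psu0, psu1, psu2, coupler0, coupler1 below 0.02 m/s and angular speed of each of psu0, psu1, psu2, coupler0, coupler1 below 0.2 rad/s and x of psu1 in the frame of mat between -0.115 and 0.115 m and y of psu1 in the frame of mat between -0.125 and 0.125 m and x of psu2 in the frame of mat between -0.115 and 0.115 m and y of psu2 in the frame of mat between -0.125 and 0.125 m and value of joint drawer below 0.008 m); the robot touches nothing.
It fails at once if a bystander is shoved more than 30 mm (distance of any of flux_bottle, spool, tape_roll, standoff_cup, screwdriver from where it was at the start of the episode above 0.03 m).
It fails at once if the flux bottle, spool or cup is tipped over (angle between any of flux_bottle, spool, standoff_cup's own z axis and vertical above 0.5 rad).
Of psu0, psu1, psu2 only 2 to 3 are there at a start; the rules pass over those that are not, and their reading is None.
At some moment in a run one of psu0, psu1, psu2 may be knocked a few centimetres aside while the robot is not near it.
It also fails if it takes over 210 s, if anything falls off the work surface, if the arm or the gripper's body presses on something with over 40 N, if the wrist force passes 120 N, or if a joint passes its speed limit or range.

## Working session

There is one attempt and no reset: what is moved stays moved. The work goes in short steps, Python scripts to look and compute and a tool call to move; the robot and the scene stay as the last step left them, time stands still between calls to the robot, and variables do not carry over. Pictures are saved under pics/ and viewed, at most 14 in all, crops included, and the job is handed in when it is done.

Besides the shell and the picture viewer there is one more tool, called after "Emit:" in YAML: its name, and indented under it one key for each argument. play_rows: Moves the arm, as the interface text tells. Its arguments: {"type":"object","properties":{"motion":{"type":"array"},"grip_force":{"type":"number"}},"required":["motion"]}

```bash
ls; mkdir -p pics
python3 - <<'E'
from station import get_obs,camera
import cv2,numpy as np
for n in("scene","side"):
    c=camera(n); cv2.imwrite(f"pics/{n}0.png",c["frame"][:,:,::-1]); np.savez(f"{n}0.npz",**c); print(n,c["camera_matrix"].tolist(),np.round(c["T"],3).tolist(),c.keys())
print(get_obs())
E
```

```text
pics
scene [[522.3588963446979, 0.0, 319.55104194560096], [0.0, 522.3588963446979, 239.6576716136756], [0.0, 0.0, 1.0]] [[0.17, -0.566, 0.807, 1.341], [0.985, 0.087, -0.146, -0.16], [0.013, 0.82, 0.572, 0.648], [0.0, 0.0, 0.0, 1.0]] dict_keys(['frame', 'z_map', 'camera_matrix', 'T'])
side [[570.7961251137104, 0.0, 321.9311763413388], [0.0, 570.7961251137104, 242.8202441629329], [0.0, 0.0, 1.0]] [[0.861, 0.266, -0.434, 0.081], [-0.509, 0.475, -0.718, -0.777], [0.015, 0.839, 0.544, 0.671], [0.0, 0.0, 0.0, 1.0]] dict_keys(['frame', 'z_map', 'camera_matrix', 'T'])
{'time_s': 0.1, 'qpos': array([-6.66360611e-02,  3.00396426e-01,  1.52149811e+00,  6.87823082e-06,
        1.32068192e+00, -6.65931379e-02]), 'joint_vel': array([ 1.77100783e-03, -4.09747490e-04,  7.06806144e-05,  1.46291792e-03,
       -1.60326044e-03, -4.32749518e-04]), 'tau': array([ 1.84928511e-03, -5.32644153e+01, -3.53284299e+01,  7.10431044e-02,
        2.34944851e-02, -7.30603051e-05]), 'ee_pos': array([ 5.49796578e-01, -7.51100463e-06,  2.23962376e-01]), 'eef_rot': array([-3.14061148e+00, -7.21137615e-05,  1.57075166e+00]), 'force': array([ 0.6166547 , -0.49934044,  0.11296664]), 'moment': array([-0.03612499, -0.01085649, -0.04247423]), 'grip_force': 0.0, 'grip_width': 0.09398119538567197}
```

View pics/scene0.png

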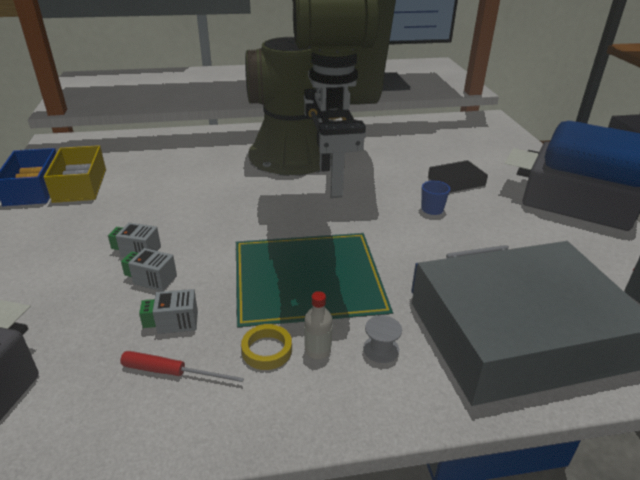

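View pics/side0.png

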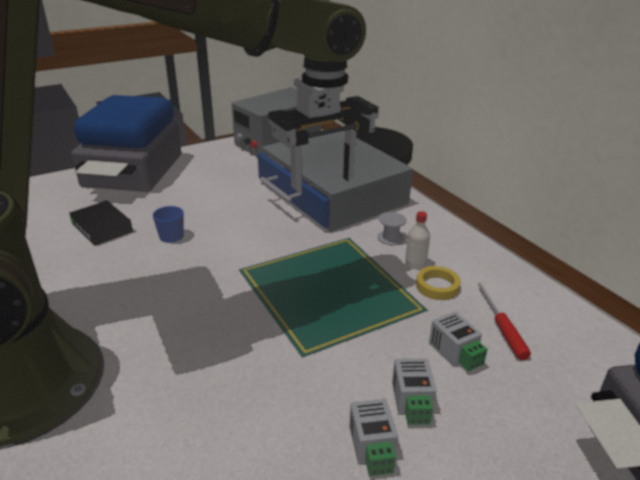

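The scene view shows the mat at about (310,278). Three PSUs lie at (138,240), (152,268) and (170,312) with their green ends to the left. The cabinet is at right with its handle near (477,250). The side view shows the same three PSUs at (375,435), (413,390) and (460,340), and the bottle, spool and tape beyond the mat. Next I measure positions.

```bash
cat > h.py <<'E'
import numpy as np, cv2
def world(c,T=None):
    K=c["camera_matrix"];z=c["z_map"];T=c["T"] if T is None else T
    v,u=np.mgrid[:480,:640]
    p=np.stack([(u-K[0,2])/K[0,0]*z,-(v-K[1,2])/K[1,1]*z,-z],-1)
    w=p@T[:3,:3].T+T[:3,3]; w[z==0]=np.nan; return w
def ray(c,uv,h,T=None):
    K=c["camera_matrix"];T=c["T"] if T is None else T
    d=T[:3,:3]@np.array([(uv[0]-K[0,2])/K[0,0],-(uv[1]-K[1,2])/K[1,1],-1]);o=T[:3,3]
    return o+d*(h-o[2])/d[2]
def hsv(c): return cv2.cvtColor(c["frame"],cv2.COLOR_RGB2HSV)
def rect(P): # points in m -> centre,size,angle(deg)
    (x,y),(a,b),t=cv2.minAreaRect((P*1000).astype(np.float32)); 
    return [round(x,1),round(y,1),round(a,1),round(b,1),round(t,1)]
def comps(mask,mn=60):
    n,l,s,ce=cv2.connectedComponentsWithStats(mask.astype(np.uint8))
    return [(l==i,s[i],ce[i]) for i in range(1,n) if s[i][4]>=mn]
E
python3 - <<'E'
from h import *
for n in("scene","side"):
    c=dict(np.load(f"{n}0.npz")); w=world(c); H=hsv(c); 
    print(n)
    reg=(w[...,0]>.2)&(w[...,0]<1.0)&(abs(w[...,1])<.62)
    m=reg&(abs(H[...,0].astype(int)-80)<25)&(H[...,1]>100)&(w[...,2]<.01)
    for k,s,ce in comps(cv2.morphologyEx(m.astype(np.uint8),cv2.MORPH_CLOSE,np.ones((9,9))),1000): print("mat",s[4],rect(w[k&np.isfinite(w[...,2])][:,:2]))
    m=reg&(H[...,0]>45)&(H[...,0]<85)&(H[...,1]>100)&(w[...,2]>.012)
    for k,s,ce in comps(m,30): print("grn",s[4],ce.round(),np.nanmedian(w[k],0).round(3))
    m=reg&(w[...,2]>.012)&(w[...,2]<.2)
    for k,s,ce in comps(m,50):
        q=w[k]; zt=np.percentile(q[:,2],98); t=q[q[:,2]>zt-.006]
        print("obj",s[4],ce.round(),"top",zt.round(3),rect(q[:,:2]),"topface",rect(t[:,:2]),np.median(c["frame"][k],0))
E
```

```text
scene
mat 9440 [551.7, -39.4, 275.2, 250.5, 88.5]
grn 30 [113. 233.] [ 0.404 -0.418  0.044]
grn 50 [127. 258.] [ 0.495 -0.38   0.044]
grn 123 [146. 307.] [ 0.643 -0.329  0.044]
obj 5533 [560. 172.] top 0.171 [330.0, 551.3, 249.4, 137.0, 0.1] topface [353.8, 582.5, 74.3, 165.4, 90.0] [49. 51. 56.]
obj 1653 [448. 184.] top 0.061 [267.1, 347.0, 122.5, 249.8, 36.8] topface [344.2, 290.7, 61.6, 67.4, 70.3] [46. 48. 48.]
obj 2762 [142. 254.] top 0.055 [461.4, -356.7, 202.9, 93.6, 22.0] topface [466.2, -350.8, 186.4, 80.6, 20.7] [75. 79. 78.]
obj 26599 [526. 317.] top 0.097 [734.9, 294.9, 294.0, 305.5, 4.4] topface [761.3, 297.6, 239.5, 304.6, 4.3] [78. 83. 83.]
obj 314 [635. 280.] top 0.077 [694.2, 555.7, 16.3, 51.2, 77.9] topface [691.9, 550.9, 3.5, 13.7, 76.8] [45. 47. 47.]
obj 1930 [169. 310.] top 0.055 [640.2, -295.6, 90.8, 56.5, 88.4] topface [640.3, -283.8, 66.6, 56.0, 88.7] [76. 80. 79.]
obj 1403 [318. 326.] top 0.121 [751.6, -53.5, 44.0, 34.7, 83.6] topface [746.0, -52.2, 20.0, 20.5, 4.6] [93. 92. 86.]
obj 2833 [ 13. 354.] top 0.101 [714.5, -513.6, 184.1, 45.6, 10.2] topface [738.5
[... 1464 characters left out ...]
 -136.2, 84.9, 84.5, 66.9] topface [729.8, -134.4, 87.3, 81.4, 51.4] [137.5 120.   54. ]
obj 803 [508. 330.] top 0.027 [755.0, -269.1, 200.5, 26.8, 69.9] topface [738.8, -316.1, 100.8, 21.2, 69.3] [131.  38.  36.]
obj 2117 [458. 340.] top 0.054 [636.9, -295.7, 92.3, 54.0, 88.8] topface [637.2, -284.3, 68.1, 53.8, 88.8] [85. 89. 86.]
obj 4575 [617. 414.] top 0.126 [674.7, -537.9, 169.5, 88.0, 47.9] topface [739.0, -514.0, 25.9, 3.5, 50.4] [153. 150. 144.]
obj 2326 [414. 389.] top 0.054 [506.6, -343.9, 93.0, 52.6, 62.1] topface [512.5, -332.9, 68.0, 52.3, 61.7] [84. 92. 85.]
obj 2858 [374. 435.] top 0.054 [408.1, -381.6, 92.6, 53.3, 68.9] topface [412.6, -370.1, 67.8, 53.2, 68.8] [85. 93. 86.]
```

Run:
```python
from h import *
for n in("scene","side"):
    c=dict(np.load(f"{n}0.npz")); w=world(c)
    m=(w[...,2]>.04)&(w[...,2]<.075)&(w[...,0]>.55)&(w[...,0]<.625)&(w[...,1]>.18)&(w[...,1]<.4)
    q=w[m]; print(n,m.sum(),rect(q[:,:2]),np.percentile(q[:,2],[5,50,95]).round(3))
    for a in np.arange(.18,.4,.02):
        s=q[abs(q[:,1]-a)<.01]; 
        if len(s): print(round(a,2),len(s),np.percentile(s[:,0],[2,50,98]).round(4),s[:,2].max().round(3))
    r=(w[...,2]>.09)&(w[...,2]<.1)&(w[...,0]>.6)&(w[...,0]<.9)&(w[...,1]>.1)&(w[...,1]<.47)
    print("roof",rect(w[r][:,:2]))
```

```text
scene 290 [596.4, 283.0, 16.2, 130.5, 4.4] [0.058 0.061 0.064]
0.22 32 [0.5944 0.6007 0.6041] 0.064
0.24 45 [0.5926 0.6002 0.6079] 0.065
0.26 46 [0.5929 0.5985 0.6024] 0.065
0.28 41 [0.5909 0.597  0.5993] 0.066
0.3 44 [0.5897 0.596  0.5987] 0.064
0.32 46 [0.5875 0.5947 0.5982] 0.065
0.34 36 [0.5869 0.5924 0.6   ] 0.064
roof [761.3, 297.4, 239.5, 304.8, 4.3]
side 450 [603.4, 309.2, 43.7, 181.3, 0.5] [0.045 0.06  0.072]
0.22 26 [0.59   0.5953 0.612 ] 0.063
0.24 58 [0.589  0.6017 0.6245] 0.065
0.26 28 [0.5882 0.5913 0.6095] 0.066
0.28 28 [0.5863 0.5889 0.6094] 0.067
0.3 35 [0.5841 0.5888 0.6248] 0.072
0.32 57 [0.5834 0.622  0.6246] 0.075
0.34 99 [0.5816 0.6194 0.6247] 0.074
0.36 40 [0.6192 0.6215 0.6242] 0.075
0.38 56 [0.617  0.6203 0.6229] 0.075
0.4 23 [0.6176 0.6191 0.6207] 0.074
roof [759.7, 295.8, 242.1, 306.4, 4.0]
```

Emit:
play_rows:
  motion:
    - [[0.5, 0.09, 0, 0, 0, -0.012, -0.25], [1, 0.18, 0, 0, 0, -0.012, -0.25], [1, 0.18, 0, 0, 0, -0.012, -0.25], [1, 0.18, 0, 0, 0, -0.012, -0.25], [1, 0.18, 0, 0, 0, -0.012, -0.25], [1, 0.18, 0, 0, 0, -0.012, -0.25], [1, 0.18, 0, 0, 0, -0.012, -0.25], [1, 0.18, 0, 0, 0, -0.012, -0.25], [1, 0.18, 0, 0, 0, -0.012, -0.25]]
  grip_force: 30

```text
time_s: 1.0
ee_pos: [0.5951, 0.2486, 0.2246]
eef_rot: [3.142, 0.0, 1.645]
force: [-0.3, -0.2, -0.9]
grip_width: 0.0354
grip_force: 0.0
```

Emit:
play_rows:
  motion:
    - [[0.137, 0.008, 0.2, 0, 0, 0, -0.25], [0.137, 0.008, 0.4, 0, 0, 0, -0.25], [0.137, 0.008, 0.5, 0, 0, 0, -0.25], [0.137, 0.008, 0.56, 0, 0, 0, -0.25], [0.137, 0.008, 0.62, 0, 0, 0, -0.25], [0.137, 0.008, 0.67, 0, 0, 0, -0.25], [0.137, 0.008, 0.67, 0, 0, 0, -0.25], [0.137, 0.008, 0.67, 0, 0, 0, -1], [0.137, 0.008, 0.67, 0, 0, 0, -1], [0.137, 0.008, 0.67, 0, 0, 0, -1]]

```text
time_s: 2.0
ee_pos: [0.5948, 0.2845, 0.0579]
eef_rot: [3.14, -0.0, 1.646]
force: [-0.6, -0.7, -0.3]
grip_width: 0.015
grip_force: 0.0
```

Emit:
play_rows:
  motion:
    - [[0, 0, 0, 0, 0, 0, -1], [0, 0, 0, 0, 0, 0, -1], [0, 0, 0, 0, 0, 0, -1]]

```text
time_s: 2.3
ee_pos: [0.5945, 0.2844, 0.0577]
eef_rot: [3.141, -0.0, 1.646]
force: [-3.7, -0.1, 6.3]
grip_width: 0.0103
grip_force: 30.0
```

Emit:
play_rows:
  motion:
    - [[0, -0.05, 0, 0, 0, 0, -1], [0, -0.13, 0, 0, 0, 0, -1], [0, -0.21, 0, 0, 0, 0, -1], [0, -0.29, 0, 0, 0, 0, -1], [0, -0.37, 0, 0, 0, 0, -1], [0, -0.45, 0, 0, 0, 0, -1], [0, -0.53, 0, 0, 0, 0, -1], [0, -0.6, 0, 0, 0, 0, -1], [0, -0.64, 0, 0, 0, 0, -1], [0, -0.64, 0, 0, 0, 0, -1]]

```text
time_s: 3.3
ee_pos: [0.4343, 0.2726, 0.0577]
eef_rot: [3.141, -0.001, 1.647]
force: [-1.0, 0.6, 3.6]
grip_width: 0.0097
grip_force: 30.0
```

Emit:
play_rows:
  motion:
    - [[0, 0, 0, 0, 0, 0, -0.3], [0, 0, 0, 0, 0, 0, -0.3], [0, 0, 0, 0, 0, 0, -0.3], [0, 0, -0.2, 0, 0, 0, -0.3], [0, 0, -0.4, 0, 0, 0, -0.3], [0, 0, -0.6, 0, 0, 0, -0.3], [0, 0, -0.8, 0, 0, 0, 0], [0, 0, -0.8, 0, 0, 0, 0]]

```text
time_s: 4.1
ee_pos: [0.4366, 0.2731, 0.2634]
eef_rot: [3.132, -0.004, 1.646]
force: [0.3, -0.3, -0.0]
grip_width: 0.0449
grip_force: 0.0
```

Run:
```python
from station import get_obs,camera
from h import *
from scipy.spatial.transform import Rotation as R
o=get_obs();c=camera("wrist");T=np.eye(4);T[:3,:3]=R.from_euler('xyz',o["eef_rot"]).as_matrix();T[:3,3]=o["ee_pos"]
T=T@c["T_tool_cam"]; np.savez("w1.npz",T=T,**c);cv2.imwrite("pics/w1.png",c["frame"][:,:,::-1]); print(o["ee_pos"],o["eef_rot"],T.round(3).tolist())
c=camera("side");np.savez("side1.npz",**c);cv2.imwrite("pics/side1.png",c["frame"][:,:,::-1])
```

```text
[0.4365955  0.2730521  0.26339353] [ 3.13219222 -0.00413442  1.64606056] [[0.997, -0.071, -0.028, 0.43], [0.076, 0.967, 0.242, 0.344], [0.01, -0.243, 0.97, 0.425], [0.0, 0.0, 0.0, 1.0]]
```

View pics/w1.png

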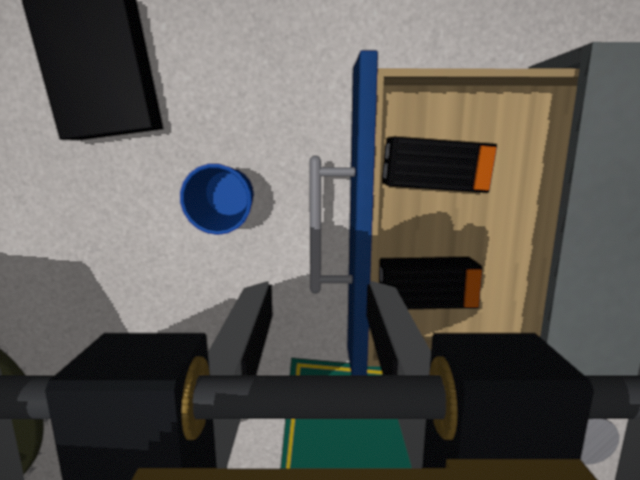

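View pics/side1.png

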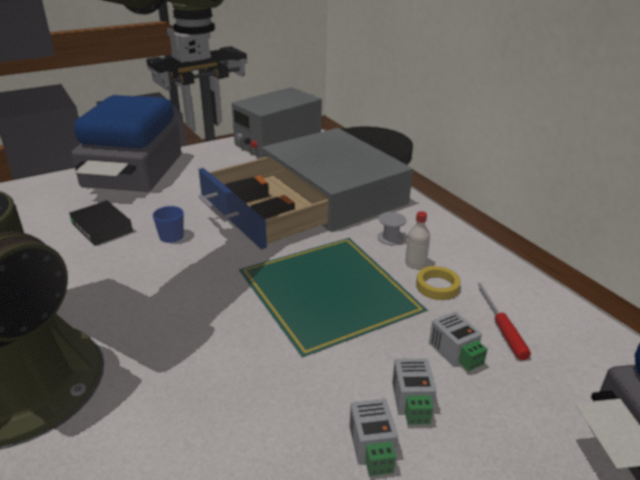

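The wrist view shows the drawer open with two couplers at about (440,165) and (430,283), orange ends toward the cabinet. The cup at (216,198) is undisturbed.

Run:
```python
from h import *
c=dict(np.load("w1.npz")); w=world(c); H=hsv(c)
m=(w[...,2]>.052)&(w[...,2]<.07)&(w[...,0]>.47)&(w[...,0]<.62)&(w[...,1]>.17)
for k,s,ce in comps(m,300):
    q=w[k]; print(s,ce.round(),rect(q[:,:2]),np.median(q[:,2]).round(4),c["frame"][k].mean(0).round())
c=dict(np.load("side1.npz")); w=world(c); V=hsv(c)[...,2]
m=(w[...,2]>.052)&(w[...,2]<.068)&(w[...,0]>.48)&(w[...,0]<.62)&(w[...,1]>.17)&(w[...,1]<.4)
for k,s,ce in comps(m,100):
    q=w[k]; print("side",s,ce.round(),rect(q[:,:2]),np.median(q[:,2]).round(4))
```

```text
[384  76 165   5 572] [468.  78.] [551.5, 410.2, 137.0, 0.7, 4.2] 0.0618 [61. 52. 36.]
[ 387  136  111   57 5342] [441. 164.] [545.1, 337.4, 95.1, 45.0, 0.4] 0.0596 [39. 27. 18.]
[ 383  263  100   47 3963] [436. 285.] [553.7, 220.8, 95.0, 45.5, 5.1] 0.06 [21. 13.  8.]
side [225 175  43  20 469] [246. 184.] [542.9, 335.4, 90.8, 51.5, 1.2] 0.0604
side [250 194  45  22 542] [272. 205.] [552.8, 218.2, 90.4, 48.6, 5.9] 0.0605
```

Emit:
play_rows:
  motion:
    - [[0.06, 0.12, 0, 0, 0, 0.023, 0.5], [0.11, 0.23, 0, 0, 0, 0.046, 0.5], [0.17, 0.34, 0, 0, 0, 0.069, 0.5], [0.223, 0.452, 0, 0, 0, 0.092, 0.5], [0.223, 0.452, 0, 0, 0, 0.115, 0.5], [0.223, 0.452, 0, 0, 0, 0.138, 0.5], [0.223, 0.452, 0, 0, 0, 0.161, 0.5], [0.223, 0.452, 0, 0, 0, 0.184, 0.5], [0.223, 0.452, 0, 0, 0, 0.207, 0.5], [0.223, 0.452, 0, 0, 0, 0.23, 0.5]]

```text
time_s: 5.2
ee_pos: [0.5431, 0.3361, 0.2545]
eef_rot: [3.141, 0.003, 0.195]
force: [0.1, -1.4, 0.4]
grip_width: 0.0704
grip_force: 0.0
```

Emit:
play_rows:
  motion:
    - [[0, 0, 0, 0, 0, 0.023, 0.5], [0, 0, 0, 0, 0, 0.031, 0.5], [0, 0, 0, 0, 0, 0.031, 0.5], [0, 0, 0, 0, 0, 0.031, 0.5], [0, 0, 0, 0, 0, 0.031, 0.5]]

```text
time_s: 5.7
ee_pos: [0.5432, 0.3363, 0.2561]
eef_rot: [3.141, 0.001, 0.008]
force: [0.6, 0.0, 0.6]
grip_width: 0.0707
grip_force: 0.0
```

Emit:
play_rows:
  motion:
    - [[0.004, 0, 0.2, 0, 0, 0, 0.5], [0.004, 0, 0.38, 0, 0, 0, 0.5], [0.004, 0, 0.54, 0, 0, 0, 0.5], [0.004, 0, 0.66, 0, 0, 0, 0.5], [0.004, 0, 0.75, 0, 0, 0, 0.5], [0.004, 0, 0.8, 0, 0, 0, 0.5], [0.004, 0, 0.83, 0, 0, 0, 0.5], [0.004, 0, 0.83, 0, 0, 0, 0.5], [0.004, 0, 0.83, 0, 0, 0, -1], [0.004, 0, 0.83, 0, 0, 0, -1]]
  grip_force: 25

```text
time_s: 6.7
ee_pos: [0.5448, 0.3366, 0.0507]
eef_rot: [-3.141, -0.002, 0.006]
force: [-0.5, 0.1, 0.4]
grip_width: 0.0579
grip_force: 0.0
```

Emit:
play_rows:
  motion:
    - [[0, 0, 0, 0, 0, 0, -1], [0, 0, 0, 0, 0, 0, -1], [0, 0, 0, 0, 0, 0, -1], [0, 0, -0.1, 0, 0, 0, -1], [0, 0, -0.22, 0, 0, 0, -1], [0, 0, -0.36, 0, 0, 0, -1], [0, 0, -0.5, 0, 0, 0, -1], [0, 0, -0.5, 0, 0, 0, -1]]

```text
time_s: 7.5
ee_pos: [0.5458, 0.3371, 0.1796]
eef_rot: [-3.138, -0.007, 0.006]
force: [0.6, -0.6, -1.6]
grip_width: 0.0448
grip_force: 25.0
```

Emit:
play_rows:
  motion:
    - [[0.05, 0.15, 0, 0, 0, 0, -1], [0.1, 0.3, 0, 0, 0, 0, -1], [0.15, 0.45, 0, 0, 0, 0, -1], [0.2, 0.6, 0, 0, 0, 0, -1], [0.25, 0.75, 0, 0, 0, 0, -1], [0.288, 0.88, 0, 0, 0, 0, -1], [0.288, 1, 0, 0, 0, 0, -1], [0.288, 1, 0, 0, 0, 0, -1], [0.288, 1, 0, 0, 0, 0, -1]]

```text
time_s: 8.4
ee_pos: [0.6176, 0.0865, 0.1735]
eef_rot: [-3.142, 0.001, 0.005]
force: [-0.6, 0.3, -2.8]
grip_width: 0.0445
grip_force: 25.0
```

Emit:
play_rows:
  motion:
    - [[0, 0.088, 0.15, 0, 0, 0, -1], [0, 0.088, 0.3, 0, 0, 0, -1], [0, 0.088, 0.42, 0, 0, 0, -1], [0, 0.088, 0.5, 0, 0, 0, -1], [0, 0.088, 0.5, 0, 0, 0, -1], [0, 0.088, 0.5, 0, 0, 0, -1]]

```text
time_s: 9.0
ee_pos: [0.6181, 0.0657, 0.0498]
eef_rot: [-3.142, 0.0, 0.007]
force: [-0.3, 0.6, -0.7]
grip_width: 0.0448
grip_force: 25.0
```

Emit:
play_rows:
  motion:
    - [[0, 0, 0.04, 0, 0, 0, -1], [0, 0, 0.06, 0, 0, 0, -1], [0, 0, 0.07, 0, 0, 0, -1], [0, 0, 0.074, 0, 0, 0, -1], [0, 0, 0.074, 0, 0, 0, -1]]

```text
time_s: 9.5
ee_pos: [0.6182, 0.0648, 0.0312]
eef_rot: [-3.142, -0.0, 0.006]
force: [0.1, -0.1, -2.3]
grip_width: 0.0449
grip_force: 25.0
```

Emit:
play_rows:
  motion:
    - [[0, 0, 0.004, 0, 0, 0, -1], [0, 0, 0.008, 0, 0, 0, -1], [0, 0, 0.01, 0, 0, 0, -1], [0, 0, 0.01, 0, 0, 0, -1]]

```text
time_s: 9.9
ee_pos: [0.6184, 0.0648, 0.0311]
eef_rot: [3.142, -0.001, 0.006]
force: [-14.2, -1.4, 24.7]
grip_width: 0.0451
grip_force: 25.0
```

Emit:
play_rows:
  motion:
    - [[0, 0, -0.008, 0, 0, 0, -1], [0, 0, -0.008, 0, 0, 0, -0.3], [0, 0, -0.008, 0, 0, 0, 0.3], [0, 0, -0.008, 0, 0, 0, 0.5], [0, 0, -0.1, 0, 0, 0, 0.5], [0, 0, -0.25, 0, 0, 0, 0.5], [0, 0, -0.42, 0, 0, 0, 0.5], [0, 0, -0.6, 0, 0, 0, 0.5], [0, 0, -0.6, 0, 0, 0, 0.5]]

```text
time_s: 10.8
ee_pos: [0.6202, 0.0649, 0.1849]
eef_rot: [-3.141, -0.01, 0.006]
force: [0.3, -0.1, 0.1]
grip_width: 0.0708
grip_force: 0.0
```

Emit:
play_rows:
  motion:
    - [[-0.08, -0.2, 0, 0, 0, -0.013, 0.5], [-0.15, -0.4, 0, 0, 0, -0.013, 0.5], [-0.26, -0.62, 0, 0, 0, -0.013, 0.5], [-0.26, -0.62, 0, 0, 0, -0.013, 0.5], [-0.26, -0.62, 0, 0, 0, -0.013, 0.5], [-0.26, -0.62, 0, 0, 0, -0.013, 0.5]]

```text
time_s: 11.4
ee_pos: [0.5522, 0.2191, 0.1779]
eef_rot: [3.141, 0.0, 0.088]
force: [-0.6, 0.6, 1.0]
grip_width: 0.0705
grip_force: 0.0
```

Descend from 0.178 to 0.048 (0.52), grip, lift.

Emit:
play_rows:
  motion:
    - [[0.004, 0, 0.18, 0, 0, 0, 0.5], [0.004, 0, 0.32, 0, 0, 0, 0.5], [0.004, 0, 0.42, 0, 0, 0, 0.5], [0.004, 0, 0.49, 0, 0, 0, 0.5], [0.004, 0, 0.52, 0, 0, 0, 0.5], [0.004, 0, 0.52, 0, 0, 0, 0.5], [0.004, 0, 0.52, 0, 0, 0, -1], [0.004, 0, 0.52, 0, 0, 0, -1], [0.004, 0, 0.52, 0, 0, 0, -1], [0.004, 0, 0.52, 0, 0, 0, -1]]

```text
time_s: 12.4
ee_pos: [0.5534, 0.2196, 0.0491]
eef_rot: [-3.141, -0.001, 0.088]
force: [-0.5, 0.6, 2.9]
grip_width: 0.0448
grip_force: 25.0
```

Emit:
play_rows:
  motion:
    - [[0, 0, 0, 0, 0, 0, -1], [0, 0, 0, 0, 0, 0, -1], [0, 0, -0.1, 0, 0, 0, -1], [0, 0, -0.22, 0, 0, 0, -1], [0, 0, -0.36, 0, 0, 0, -1], [0, 0, -0.5, 0, 0, 0, -1], [0, 0, -0.5, 0, 0, 0, -1], [0, 0, -0.5, 0, 0, 0, -1]]

```text
time_s: 13.2
ee_pos: [0.5529, 0.2195, 0.1733]
eef_rot: [-3.142, -0.0, 0.088]
force: [-0.1, 0.9, -1.8]
grip_width: 0.0447
grip_force: 25.0
```

Emit:
play_rows:
  motion:
    - [[-0.1, 0.18, 0, 0, 0, 0.007, -1], [-0.2, 0.36, 0, 0, 0, 0.014, -1], [-0.305, 0.593, 0, 0, 0, 0.014, -1], [-0.305, 0.593, 0, 0, 0, 0.014, -1], [-0.305, 0.593, 0.15, 0, 0, 0.014, -1], [-0.305, 0.593, 0.3, 0, 0, 0.014, -1], [-0.305, 0.593, 0.42, 0, 0, 0.014, -1], [-0.305, 0.593, 0.5, 0, 0, 0.014, -1], [-0.305, 0.593, 0.54, 0, 0, 0.014, -1], [-0.305, 0.593, 0.54, 0, 0, 0.014, -1]]

```text
time_s: 14.2
ee_pos: [0.489, 0.065, 0.0367]
eef_rot: [3.141, 0.004, 0.0]
force: [-0.1, 0.1, -1.9]
grip_width: 0.0449
grip_force: 25.0
```

Emit:
play_rows:
  motion:
    - [[0, 0, 0.01, 0, 0, 0, -1], [0, 0, 0.02, 0, 0, 0, -1], [0, 0, 0.03, 0, 0, 0, -1], [0, 0, 0.03, 0, 0, 0, -1], [0, 0, 0.03, 0, 0, 0, -1]]

```text
time_s: 14.7
ee_pos: [0.4902, 0.0651, 0.0312]
eef_rot: [-3.142, -0.0, 0.0]
force: [-0.2, 0.1, -1.8]
grip_width: 0.0447
grip_force: 25.0
```

Emit:
play_rows:
  motion:
    - [[0, 0, 0.004, 0, 0, 0, -1], [0, 0, 0.006, 0, 0, 0, -1], [0, 0, 0.004, 0, 0, 0, -0.3], [0, 0, 0.004, 0, 0, 0, 0.4], [0, 0, 0.004, 0, 0, 0, 0.4], [0, 0, -0.1, 0, 0, 0, 0.4], [0, 0, -0.25, 0, 0, 0, 0.4], [0, 0, -0.42, 0, 0, 0, 0], [0, 0, -0.6, 0, 0, 0, 0], [0, 0, -0.6, 0, 0, 0, -0.3]]

```text
time_s: 15.7
ee_pos: [0.4923, 0.0653, 0.1866]
eef_rot: [-3.141, -0.009, 0.0]
force: [-0.2, 0.6, -0.2]
grip_width: 0.0453
grip_force: 0.0
```

```bash
cat > look.py <<'E'
from station import get_obs,camera
from h import *
def look(tag):
    for n in("scene","side"):
        c=camera(n);w=world(c);H=hsv(c);cv2.imwrite(f"pics/{n}_{tag}.png",c["frame"][:,:,::-1])
        reg=(w[...,0]>.3)&(w[...,0]<.8)&(w[...,1]>-.47)&(w[...,1]<.13)
        m=reg&(w[...,2]>.012)&(w[...,2]<.15)
        print(n)
        for k,s,ce in comps(cv2.erode(m.astype(np.uint8),np.ones((3,3))),200):
            q=w[k]; zt=np.percentile(q[:,2],97); t=q[q[:,2]>zt-.006]
            print("obj",s[4],ce.round(),"top",zt.round(3),"all",rect(q[:,:2]),"top",rect(t[:,:2]))
E
python3 -c "
from look import *
look('2'); print(get_obs()['qpos'])"
```

```text
scene
obj 2401 [142. 254.] top 0.055 all [467.1, -355.3, 194.8, 88.0, 21.8] top [466.4, -351.8, 185.7, 78.4, 20.4]
obj 1731 [362. 267.] top 0.045 all [556.7, 63.5, 43.2, 224.2, 89.9] top [557.4, 63.2, 41.8, 221.5, 89.8]
obj 1669 [170. 309.] top 0.054 all [641.1, -294.6, 88.7, 53.6, 88.5] top [641.8, -284.2, 52.4, 66.3, 1.3]
obj 1126 [318. 327.] top 0.121 all [753.7, -53.3, 29.4, 40.2, 12.8] top [747.3, -52.5, 16.8, 18.3, 80.9]
obj 802 [382. 332.] top 0.052 all [760.5, 51.5, 56.7, 54.9, 2.1] top [760.5, 51.5, 56.7, 54.9, 2.1]
obj 738 [266. 345.] top 0.025 all [733.8, -135.6, 78.2, 82.2, 87.2] top [734.8, -135.8, 80.5, 79.4, 46.5]
obj 800 [155. 363.] top 0.028 all [758.5, -285.7, 163.9, 20.3, 68.1] top [745.5, -316.0, 97.6, 18.6, 67.5]
side
obj 402 [391. 223.] top 0.052 all [753.1, 49.9, 55.6, 53.5, 26.7] top [753.1, 49.9, 55.6, 53.5, 26.7]
obj 748 [417. 241.] top 0.12 all [735.8, -60.8, 28.5, 38.9, 69.1] top [739.1, -56.0, 16.4, 16.0, 72.2]
obj 879 [333. 242.] top 0.045 all [614.7, 63.7, 47.8, 94.4, 89.5] top [614.0, 63.2, 88.2, 43.0, 0.4]
obj 1035 [277. 259.] top 0.045 all [486.2, 62.9, 93.5, 46.4, 1.7] top [485.7, 62.9, 90.7, 45.1, 0.3]
obj 459 [438. 280.] top 0.024 all [728.1, -138.4, 80.8, 78.7, 29.3] top [728.1, -138.4, 80.8, 78.7, 29.3]
obj 510 [511. 334.] top 0.027 all [737.5, -310.5, 111.5, 21.7, 71.2] top [736.2, -315.8, 100.4, 18.4, 69.7]
obj 1791 [458. 340.] top 0.054 all [635.8, -297.1, 88.9, 51.6, 88.9] top [636.1, -285.3, 65.4, 51.3, 88.9]
obj 2066 [414. 388.] top 0.054 all [505.5, -343.7, 91.4, 50.6, 62.2] top [511.1, -333.2, 67.6, 50.5, 62.0]
obj 2546 [373. 434.] top 0.054 all [406.7, -381.7, 90.3, 50.5, 68.7] top [410.9, -370.9, 67.1, 50.5, 68.7]
[5.80031816e-02 2.17728722e-01 1.72904907e+00 2.41284532e-06
 1.19313103e+00 1.62875996e+00]
```

View pics/side_2.png

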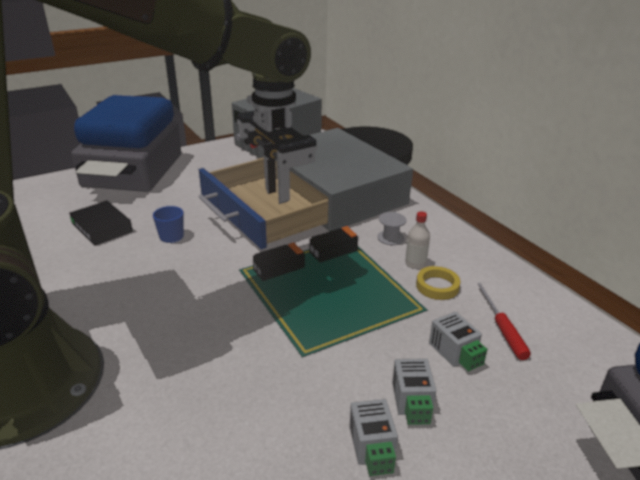

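Emit:
play_rows:
  motion:
    - [[-0.12, -0.18, 0, 0, 0, 0, -1], [-0.24, -0.36, 0, 0, 0, 0, -1], [-0.361, -0.54, 0, 0, 0, 0, -1], [-0.361, -0.72, 0, 0, 0, 0, -1], [-0.361, -0.827, 0, 0, 0, 0, -1], [-0.361, -0.827, 0, 0, 0, 0, -1], [-0.361, -0.827, 0.2, 0, 0, 0, -1], [-0.361, -0.827, 0.38, 0, 0, 0, -1], [-0.361, -0.827, 0.52, 0, 0, 0, -1], [-0.361, -0.827, 0.52, 0, 0, 0, -1]]

```text
time_s: 16.8
ee_pos: [0.3973, 0.2696, 0.0462]
eef_rot: [3.137, 0.008, -0.001]
force: [-0.4, 0.1, -0.1]
grip_width: 0.0002
grip_force: 0.0
```

Emit:
play_rows:
  motion:
    - [[0.1, -0.008, 0, 0, 0, 0, -1], [0.2, -0.015, 0, 0, 0, 0, -1], [0.3, -0.023, 0, 0, 0, 0, -1], [0.4, -0.03, 0, 0, 0, 0, -1], [0.5, -0.037, 0, 0, 0, 0, -1], [0.6, -0.045, 0, 0, 0, 0, -1], [0.66, -0.05, 0, 0, 0, 0, -1], [0.7, -0.053, 0, 0, 0, 0, -1], [0.7, -0.053, 0, 0, 0, 0, -1]]

```text
time_s: 17.7
ee_pos: [0.576, 0.2845, 0.0522]
eef_rot: [-3.141, -0.001, -0.001]
force: [0.1, -0.8, -0.6]
grip_width: 0.0002
grip_force: 0.0
```

Emit:
play_rows:
  motion:
    - [[0.02, -0.001, 0, 0, 0, 0, -1], [0.035, -0.002, 0, 0, 0, 0, -1], [0.05, -0.003, 0, 0, 0, 0, -1], [0.05, -0.003, 0, 0, 0, 0, -1]]

```text
time_s: 18.1
ee_pos: [0.5801, 0.2851, 0.0516]
eef_rot: [3.136, 0.019, 0.002]
force: [-64.8, -15.8, 39.3]
grip_width: 0.0006
grip_force: 33.0
```

Emit:
play_rows:
  motion:
    - [[-0.08, 0.004, 0, 0, 0, 0, -1], [-0.16, 0.008, 0, 0, 0, 0, -1], [-0.24, 0.01, -0.1, 0, 0, 0, -1], [-0.24, 0.01, -0.3, 0, 0, 0, -1], [-0.24, 0.01, -0.5, 0, 0, 0, -1], [-0.24, 0.01, -0.7, 0, 0, 0, -1], [-0.24, 0.01, -0.7, 0, 0, 0, -1]]

```text
time_s: 18.8
ee_pos: [0.5289, 0.2841, 0.2342]
eef_rot: [-3.137, -0.011, 0.0]
force: [-0.7, 0.5, -0.3]
grip_width: 0.0005
grip_force: 0.0
```

Run:
```python
from look import *
for n in("scene","side"):
    c=camera(n);w=world(c)
    m=(w[...,2]>.055)&(w[...,2]<.07)&(w[...,0]>.55)&(w[...,0]<.615)&(w[...,1]>.18)&(w[...,1]<.35)
    q=w[m]
    for a in np.arange(.24,.33,.02):
        s=q[abs(q[:,1]-a)<.01]; 
        if len(s): print(n,round(a,2),len(s),np.percentile(s[:,0],[2,50,98]).round(4))
print(get_obs()["qpos"])
```

```text
scene 0.24 41 [0.5964 0.6006 0.6062]
scene 0.26 43 [0.5939 0.599  0.6034]
scene 0.28 42 [0.5909 0.5976 0.6023]
scene 0.3 43 [0.5905 0.5966 0.6003]
scene 0.32 41 [0.5899 0.595  0.5994]
side 0.24 37 [0.5906 0.595  0.6115]
side 0.26 30 [0.5883 0.592  0.5985]
side 0.28 23 [0.587  0.5909 0.5964]
side 0.3 25 [0.5848 0.5887 0.5937]
side 0.32 25 [0.584  0.5868 0.5935]
[ 4.31924591e-01  4.05664613e-01  1.37230109e+00 -2.35520135e-05
  1.36142307e+00  2.00253840e+00]
```

Emit:
play_rows:
  motion:
    - [[0.05, 0.15, 0, 0, 0, -0.023, 0], [0.1, 0.3, 0, 0, 0, -0.046, 0.3], [0.15, 0.45, 0, 0, 0, -0.069, 0.5], [0.2, 0.6, 0, 0, 0, -0.092, 0.5], [0.25, 0.75, 0, 0, 0, -0.115, 0.5], [0.3, 0.9, 0, 0, 0, -0.138, 0.5], [0.35, 1, 0, 0, 0, -0.161, 0.5], [0.44, 1, 0, 0, 0, -0.184, 0.5], [0.44, 1, 0, 0, 0, -0.207, 0.5], [0.44, 1, 0, 0, 0, -0.23, 0.5]]

```text
time_s: 19.9
ee_pos: [0.637, 0.033, 0.2236]
eef_rot: [-3.138, 0.0, 1.451]
force: [-0.8, 0.0, 0.6]
grip_width: 0.0702
grip_force: 0.0
```

Emit:
play_rows:
  motion:
    - [[0, 0, 0, 0, 0, -0.0167, 0.5], [-0.2, 0, 0, 0, 0, -0.0167, 0.5], [-0.4, 0, 0, 0, 0, -0.0167, 0.5], [-0.6, 0.04, 0, 0, 0, -0.0167, 0.5], [-0.8, 0.08, 0, 0, 0, -0.0167, 0.5], [-0.99, 0.12, 0, 0, 0, -0.0167, 0.5], [-0.99, 0.12, 0, 0, 0, -0.0167, 0.5], [-0.99, 0.12, 0, 0, 0, -0.0167, 0.5]]

```text
time_s: 20.7
ee_pos: [0.6354, -0.2167, 0.2239]
eef_rot: [-3.139, -0.001, 1.548]
force: [-0.7, -0.2, 0.4]
grip_width: 0.0708
grip_force: 0.0
```

Emit:
play_rows:
  motion:
    - [[-0.1, 0.018, 0, 0, 0.023, 0, 0.5], [-0.272, 0.018, 0, 0, 0.046, 0, 0.5], [-0.272, 0.018, 0.1, 0, 0.069, 0, 0.5], [-0.272, 0.018, 0.2, 0, 0.092, 0, 0.5], [-0.272, 0.018, 0.3, 0, 0.115, 0, 0.5], [-0.272, 0.018, 0.376, 0, 0.139, 0, 0.5], [-0.272, 0.018, 0.376, 0, 0.139, 0, 0.5], [-0.272, 0.018, 0.376, 0, 0.139, 0, 0.5], [-0.272, 0.018, 0.376, 0, 0.139, 0, 0.5]]

```text
time_s: 21.6
ee_pos: [0.6404, -0.283, 0.1352]
eef_rot: [3.136, -0.867, 1.556]
force: [-0.2, -0.0, 0.9]
grip_width: 0.0704
grip_force: 0.0
```

Run:
```python
from look import *
from scipy.spatial.transform import Rotation as R
o=get_obs();print(o["qpos"].round(3),o["ee_pos"],R.from_euler('xyz',o["eef_rot"]).as_matrix().round(3).tolist())
look('3')
```

```text
[-0.687  1.039  0.754  0.685  1.893 -0.633] [ 0.64038324 -0.28304922  0.1351817 ] [[0.009, 1.0, 0.017], [0.647, -0.019, 0.762], [0.763, 0.004, -0.647]]
scene
obj 1820 [362. 267.] top 0.045 all [556.5, 63.6, 43.1, 224.9, 89.8] top [558.3, 63.3, 221.3, 41.6, 0.1]
obj 1285 [154. 259.] top 0.146 all [551.2, -321.4, 292.0, 84.5, 23.1] top [643.7, -289.6, 37.6, 93.6, 88.1]
obj 1640 [170. 309.] top 0.055 all [642.3, -294.6, 88.7, 52.8, 89.0] top [641.9, -283.5, 66.2, 51.4, 88.7]
obj 1175 [318. 327.] top 0.121 all [753.0, -53.7, 31.0, 38.8, 13.0] top [747.1, -53.4, 19.1, 16.6, 22.1]
obj 832 [382. 332.] top 0.053 all [760.2, 51.2, 56.3, 54.8, 25.0] top [760.2, 51.2, 56.3, 54.8, 25.0]
obj 779 [266. 345.] top 0.025 all [734.0, -136.0, 78.2, 81.3, 83.1] top [733.7, -135.6, 78.1, 81.1, 86.7]
obj 854 [158. 364.] top 0.028 all [764.9, -271.9, 194.8, 20.6, 67.6] top [745.6, -315.6, 96.7, 18.0, 67.4]
side
obj 873 [332. 242.] top 0.044 all [613.3, 63.1, 91.8, 47.8, 2.4] top [614.2, 63.0, 43.8, 90.6, 89.7]
obj 1037 [277. 259.] top 0.045 all [486.3, 61.9, 92.7, 47.3, 0.3] top [486.2, 62.8, 89.1, 44.8, 1.0]
obj 352 [432. 282.] top 0.145 all [660.4, -192.3, 258.9, 57.2, 46.1] top [591.9, -290.7, 27.4, 4.1, 84.3]
obj 536 [512. 335.] top 0.027 all [736.6, -310.7, 113.3, 22.4, 72.8] top [736.6, -315.9, 99.7, 16.8, 70.1]
obj 1814 [458. 340.] top 0.054 all [635.6, -297.3, 89.2, 51.9, 87.8] top [636.2, -285.7, 66.0, 50.7, 89.4]
obj 2043 [414. 388.] top 0.054 all [505.4, -343.7, 91.0, 50.5, 62.3] top [511.4, -333.1, 66.7, 49.9, 61.4]
obj 2522 [374. 434.] top 0.054 all [406.9, -382.0, 90.2, 51.0, 68.6] top [411.1, -370.6, 66.0, 50.6, 67.2]
```

View pics/side_3.png

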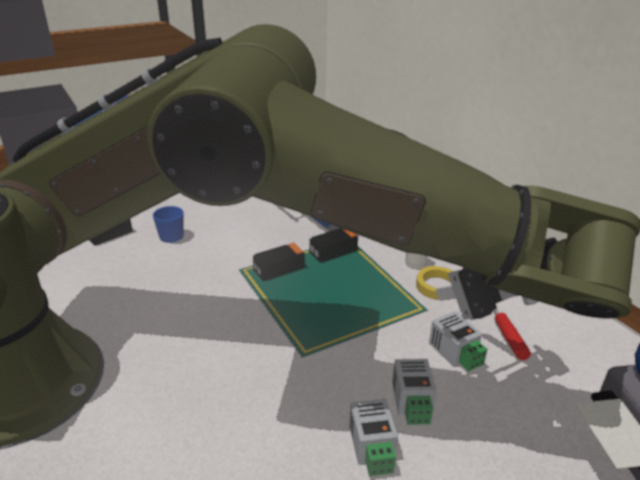

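Emit:
play_rows:
  motion:
    - [[0, 0, 0, 0, -0.014, 0, 0.5], [-0.05, -0.008, 0.04, 0, -0.0278, 0, 0.5], [-0.12, -0.008, 0.1, 0, -0.0278, 0, 0.5], [-0.19, -0.008, 0.157, 0, -0.0278, 0, 0.5], [-0.25, -0.008, 0.206, 0, -0.0278, 0, 0.5], [-0.3, -0.008, 0.247, 0, -0.0278, 0, 0.5], [-0.33, -0.008, 0.272, 0, -0.0278, 0, 0.5], [-0.33, -0.008, 0.272, 0, -0.0278, 0, 0.5], [-0.33, -0.008, 0.272, 0, -0.0278, 0, 0.5]]

```text
time_s: 22.6
ee_pos: [0.6374, -0.2851, 0.0254]
eef_rot: [3.141, -0.698, 1.55]
force: [-0.0, 0.2, 0.4]
grip_width: 0.0704
grip_force: 0.0
```

Emit:
play_rows:
  motion:
    - [[0, 0, 0, 0, 0, 0, -1], [0, 0, 0, 0, 0, 0, -1], [0, 0, 0, 0, 0, 0, -1], [0, 0, 0, 0, 0, 0, -1], [0.04, 0, -0.046, 0, 0, 0, -1], [0.1, 0, -0.12, 0, 0, 0, -1], [0.18, 0, -0.215, 0, 0, 0, -1], [0.257, 0, -0.306, 0, 0, 0, -1], [0.257, 0, -0.306, 0, 0, 0, -1]]
  grip_force: 45

```text
time_s: 23.5
ee_pos: [0.6385, -0.2858, 0.1317]
eef_rot: [3.132, -0.693, 1.556]
force: [-0.1, 1.1, -2.5]
grip_width: 0.052
grip_force: 45.0
```

Emit:
play_rows:
  motion:
    - [[0, 0, 0, 0, -0.023, 0, -1], [0.06, 0, 0.05, 0, -0.046, 0, -1], [0.12, 0, 0.1, 0, -0.069, 0, -1], [0.18, 0, 0.15, 0, -0.092, 0, -1], [0.24, 0, 0.2, 0, -0.115, 0, -1], [0.3, 0, 0.25, 0, -0.138, 0, -1], [0.36, 0, 0.3, 0, -0.161, 0, -1], [0.42, 0, 0.35, 0, -0.184, 0, -1], [0.48, 0, 0.4, 0, -0.207, 0, -1], [0.524, 0, 0.44, 0, -0.23, 0, -1]]

```text
time_s: 24.5
ee_pos: [0.6409, -0.1123, 0.1259]
eef_rot: [3.138, 0.752, 1.549]
force: [1.1, -0.7, -3.8]
grip_width: 0.0517
grip_force: 45.0
```

Emit:
play_rows:
  motion:
    - [[0, 0, 0, 0, -0.02, 0, -1], [0, 0, 0, 0, -0.02, 0, -1], [0, 0, 0, 0, -0.02, 0, -1], [0, 0, 0, 0, -0.02, 0, -1]]

```text
time_s: 24.9
ee_pos: [0.6408, -0.1149, 0.1258]
eef_rot: [3.14, 0.869, 1.547]
force: [-0.2, -0.7, -3.3]
grip_width: 0.0516
grip_force: 45.0
```

Run:
```python
from look import *
from scipy.spatial.transform import Rotation as R
o=get_obs();print(o["qpos"].round(3),o["ee_pos"],R.from_euler('xyz',o["eef_rot"]).as_matrix().round(3).tolist())
look('4')
```

```text
[ 0.063  0.714  1.366 -0.907  1.309  0.451] [ 0.64083999 -0.11485766  0.12575404] [[0.015, 1.0, -0.016], [0.645, -0.022, -0.763], [-0.764, 0.001, -0.646]]
scene
obj 2412 [143. 254.] top 0.055 all [465.4, -355.6, 195.7, 88.3, 22.0] top [469.9, -350.4, 183.4, 77.2, 20.8]
obj 1681 [363. 268.] top 0.045 all [557.8, 63.3, 223.0, 43.8, 0.2] top [557.2, 62.9, 42.0, 220.5, 89.9]
obj 699 [272. 268.] top 0.146 all [673.4, -111.7, 55.4, 19.1, 88.7] top [672.1, -111.1, 55.5, 15.2, 64.3]
obj 1180 [318. 327.] top 0.121 all [753.3, -53.3, 30.1, 39.2, 14.1] top [746.7, -52.4, 17.1, 16.7, 82.8]
obj 839 [383. 332.] top 0.053 all [760.7, 51.1, 54.3, 55.8, 43.3] top [760.7, 51.1, 54.3, 55.8, 43.3]
obj 760 [266. 345.] top 0.024 all [734.1, -135.8, 78.0, 81.2, 86.9] top [734.1, -135.8, 78.0, 81.2, 86.9]
obj 803 [153. 362.] top 0.027 all [752.1, -297.6, 137.9, 20.7, 69.8] top [746.4, -315.8, 96.8, 19.4, 66.6]
side
obj 1354 [405. 245.] top 0.145 all [678.2, -101.4, 164.8, 70.2, 16.5] top [623.1, -126.2, 34.3, 81.1, 50.4]
obj 897 [332. 242.] top 0.045 all [614.6, 64.2, 93.4, 48.7, 0.6] top [614.3, 63.5, 44.1, 91.1, 89.7]
obj 1011 [277. 259.] top 0.044 all [486.5, 62.0, 47.2, 92.9, 88.7] top [486.4, 62.4, 47.1, 90.2, 87.7]
obj 473 [437. 280.] top 0.024 all [727.6, -138.0, 78.6, 79.9, 0.5] top [727.6, -138.0, 78.6, 79.9, 0.5]
obj 494 [512. 335.] top 0.027 all [738.6, -308.7, 115.5, 18.2, 69.2] top [736.1, -315.2, 98.9, 18.2, 69.2]
obj 2010 [414. 388.] top 0.054 all [505.2, -344.4, 91.2, 50.6, 62.7] top [511.1, -333.3, 66.6, 50.2, 61.8]
obj 2470 [374. 434.] top 0.054 all [406.6, -381.4, 91.7, 50.8, 68.9] top [411.2, -370.6, 67.4, 50.0, 67.9]
```

View pics/scene_4.png

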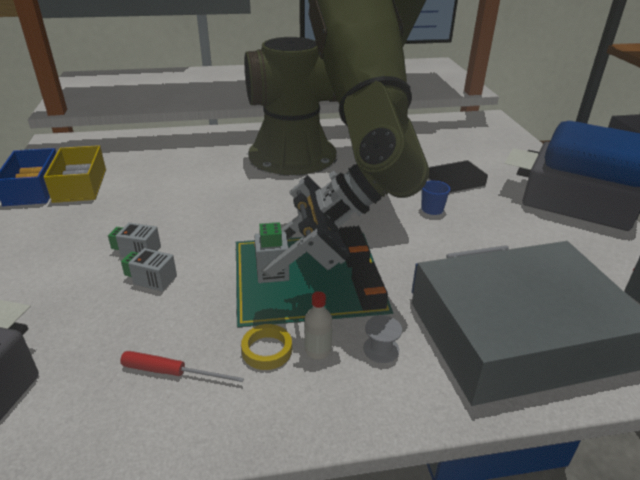

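Emit:
play_rows:
  motion:
    - [[0.06, 0, 0.05, 0, 0, 0, -1], [0.12, 0, 0.1, 0, 0, 0, -1], [0.18, 0, 0.15, 0, 0, 0, -1], [0.22, 0, 0.185, 0, 0, 0, -1], [0.254, 0, 0.214, 0, 0, 0, -1], [0.254, 0, 0.214, 0, 0, 0, -1], [0.254, 0, 0.214, 0, 0, 0, -1]]

```text
time_s: 25.7
ee_pos: [0.6409, -0.1139, 0.0421]
eef_rot: [3.141, 0.872, 1.55]
force: [0.6, -0.2, -3.0]
grip_width: 0.0516
grip_force: 45.0
```

Emit:
play_rows:
  motion:
    - [[0.004, 0, 0.0035, 0, 0, 0, -1], [0.008, 0, 0.007, 0, 0, 0, -1], [0.012, 0, 0.01, 0, 0, 0, -1], [0.012, 0, 0.01, 0, 0, 0, -1]]

```text
time_s: 26.1
ee_pos: [0.6407, -0.1139, 0.038]
eef_rot: [3.142, 0.872, 1.55]
force: [-0.1, 0.7, -3.0]
grip_width: 0.0519
grip_force: 45.0
```

Emit:
play_rows:
  motion:
    - [[0.004, 0, 0.0035, 0, 0, 0, -1], [0.006, 0, 0.005, 0, 0, 0, -1], [0.006, 0, 0.005, 0, 0, 0, -1]]

```text
time_s: 26.4
ee_pos: [0.6409, -0.1139, 0.0371]
eef_rot: [3.141, 0.873, 1.549]
force: [-3.2, 1.7, 5.6]
grip_width: 0.0519
grip_force: 45.0
```

Emit:
play_rows:
  motion:
    - [[0, 0, 0, 0, 0, 0, -0.3], [0, 0, 0, 0, 0, 0, 0.4], [0, 0, 0, 0, 0, 0, 0.4], [0, 0, 0, 0, 0, 0, 0.4], [0, 0, -0.08, 0, 0, 0, 0.4], [0, 0, -0.2, 0, 0, 0, 0.4], [0, 0, -0.34, 0, 0, 0, 0.4], [0, 0, -0.5, 0, 0, 0, 0.4], [-0.1, 0, -0.5, 0, 0, 0, 0.4], [-0.25, 0, -0.5, 0, 0, 0, 0.4]]

```text
time_s: 27.4
ee_pos: [0.6419, -0.0558, 0.1651]
eef_rot: [-3.14, 0.872, 1.555]
force: [0.4, -0.5, -0.9]
grip_width: 0.0657
grip_force: 0.0
```

Run:
```python
from look import *
from scipy.spatial.transform import Rotation as R
o=get_obs();print(o["qpos"].round(3),o["ee_pos"],R.from_euler('xyz',o["eef_rot"]).as_matrix().round(3).tolist())
look('5')
```

```text
[ 0.153  0.685  1.313 -0.867  1.422  0.434] [ 0.64186583 -0.05579652  0.16512392] [[0.01, 1.0, -0.014], [0.643, -0.017, -0.765], [-0.765, -0.001, -0.643]]
scene
obj 2385 [142. 253.] top 0.055 all [465.3, -355.6, 192.8, 88.0, 21.9] top [469.2, -350.8, 178.5, 78.3, 20.5]
obj 1659 [363. 271.] top 0.045 all [563.6, 63.1, 210.5, 43.3, 0.3] top [563.6, 63.2, 209.2, 42.2, 0.2]
obj 1273 [274. 293.] top 0.095 all [644.8, -113.7, 48.8, 51.4, 88.9] top [642.6, -113.1, 33.8, 34.9, 86.3]
obj 1156 [318. 327.] top 0.121 all [753.2, -53.4, 31.8, 37.6, 24.0] top [746.2, -52.4, 16.8, 18.9, 81.0]
obj 822 [383. 332.] top 0.053 all [760.7, 50.8, 55.6, 55.9, 28.8] top [760.7, 50.8, 55.6, 55.9, 28.8]
obj 763 [266. 345.] top 0.025 all [733.9, -136.1, 78.5, 81.1, 82.8] top [733.9, -136.1, 78.5, 81.1, 82.8]
obj 842 [158. 363.] top 0.028 all [763.6, -271.6, 196.0, 19.4, 68.6] top [746.0, -315.7, 97.3, 18.4, 67.2]
side
obj 407 [391. 223.] top 0.052 all [755.3, 49.9, 56.8, 51.7, 54.2] top [755.3, 49.9, 56.8, 51.7, 54.2]
obj 2176 [402. 263.] top 0.109 all [681.7, -96.2, 161.1, 64.7, 23.1] top [741.3, -55.5, 20.2, 15.5, 27.0]
obj 898 [333. 242.] top 0.045 all [615.1, 61.7, 46.1, 94.3, 88.7] top [614.1, 62.8, 89.4, 45.2, 1.1]
obj 1029 [277. 259.] top 0.045 all [486.1, 62.6, 92.1, 46.5, 0.9] top [485.4, 63.5, 90.4, 44.6, 1.4]
obj 453 [437. 280.] top 0.024 all [728.3, -138.1, 80.3, 79.3, 26.8] top [728.3, -138.1, 80.3, 79.3, 26.8]
obj 502 [511. 334.] top 0.027 all [738.1, -310.3, 112.0, 20.9, 70.9] top [736.3, -315.3, 101.3, 18.9, 69.5]
obj 2036 [414. 388.] top 0.054 all [505.1, -344.4, 89.8, 50.7, 62.4] top [511.0, -333.4, 65.1, 50.1, 61.8]
obj 2543 [373. 434.] top 0.054 all [406.6, -381.8, 90.5, 50.7, 68.8] top [411.3, -370.6, 66.3, 50.2, 67.9]
```

```bash
cat > goto.py <<'E'
import sys;from station import get_obs;import numpy as np
from scipy.spatial.transform import Rotation as R
x,y,z,yaw,th=map(float,sys.argv[1:6]); o=get_obs()
R0=R.from_euler('xyz',o["eef_rot"]); Rt=R.from_euler('z',yaw,degrees=True)*R.from_euler('x',np.pi)*R.from_euler('y',th,degrees=True)
print("shift",(R0.inv().apply(np.array([x,y,z])-o["ee_pos"])/.25).round(3),"rot",((R0.inv()*Rt).as_rotvec()/2/np.pi).round(4),"deg",np.degrees((R0.inv()*Rt).magnitude()).round(1),
 "up in tool",R0.inv().apply([0,0,1]).round(3),"up in target tool",Rt.inv().apply([0,0,1]).round(3),o["ee_pos"].round(4))
E
python3 goto.py .54 -.275 .2 62 40; python3 goto.py .514 -.331 .13 62 40
```

```text
shift [-0.657 -0.392  0.587] rot [0.0082 0.2446 0.082 ] deg 92.9 up in tool [-0.765  0.006 -0.644] up in target tool [ 0.643  0.    -0.766] [ 0.6429 -0.0591  0.1694]
shift [-0.589 -0.493  0.94 ] rot [0.0082 0.2446 0.082 ] deg 92.9 up in tool [-0.765  0.006 -0.644] up in target tool [ 0.643  0.    -0.766] [ 0.6429 -0.0591  0.1694]
```

Emit:
play_rows:
  motion:
    - [[-0.15, 0, -0.13, 0, 0, 0, 0.5], [-0.25, -0.1, -0.1, 0.001, 0.022, 0.007, 0.5], [-0.35, -0.2, 0.05, 0.002, 0.044, 0.015, 0.5], [-0.45, -0.3, 0.2, 0.003, 0.066, 0.022, 0.5], [-0.55, -0.392, 0.4, 0.003, 0.088, 0.029, 0.5], [-0.657, -0.392, 0.587, 0.004, 0.11, 0.037, 0.5], [-0.657, -0.392, 0.587, 0.005, 0.132, 0.044, 0.5], [-0.657, -0.392, 0.587, 0.006, 0.154, 0.052, 0.5], [-0.657, -0.392, 0.587, 0.006, 0.176, 0.059, 0.5], [-0.657, -0.392, 0.587, 0.007, 0.198, 0.066, 0.5]]

```text
time_s: 28.5
ee_pos: [0.54, -0.2738, 0.1969]
eef_rot: [3.084, -0.405, 1.185]
force: [0.9, 0.4, -0.0]
grip_width: 0.0703
grip_force: 0.0
```

```bash
python3 goto.py .514 -.331 .12 62 40
```

```text
shift [-0.352 -0.021  0.183] rot [0.0004 0.0462 0.0154] deg 17.5 up in tool [ 0.394  0.052 -0.918] up in target tool [ 0.643  0.    -0.766] [ 0.54   -0.2738  0.1969]
```

Emit:
play_rows:
  motion:
    - [[-0.12, -0.01, 0.06, 0, 0.023, 0.008, 0.5], [-0.24, -0.02, 0.12, 0, 0.0462, 0.0154, 0.5], [-0.352, -0.021, 0.183, 0, 0.0462, 0.0154, 0.5], [-0.352, -0.021, 0.183, 0, 0.0462, 0.0154, 0.5], [-0.352, -0.021, 0.183, 0, 0.0462, 0.0154, 0.5], [-0.352, -0.021, 0.183, 0, 0.0462, 0.0154, 0.5]]

```text
time_s: 29.1
ee_pos: [0.5143, -0.331, 0.121]
eef_rot: [3.137, -0.691, 1.086]
force: [0.0, 0.9, 0.1]
grip_width: 0.0705
grip_force: 0.0
```

```bash
python3 - <<'E'
from look import *
print(get_obs()["qpos"].round(3)); look('6')
E
python3 goto.py .514 -.331 .026 62 40
```

```text
[-0.879  0.669  1.372  0.638  1.436 -0.592]
scene
obj 2413 [142. 254.] top 0.139 all [470.5, -355.8, 187.6, 89.5, 20.2] top [547.6, -360.8, 32.1, 14.0, 70.5]
obj 1813 [362. 267.] top 0.045 all [558.4, 63.4, 221.8, 43.5, 0.3] top [557.6, 63.2, 218.4, 41.7, 0.0]
obj 2133 [278. 316.] top 0.094 all [705.1, -124.3, 80.1, 145.8, 69.8] top [663.9, -97.3, 33.8, 35.3, 79.2]
obj 1190 [318. 327.] top 0.121 all [752.9, -54.1, 38.1, 31.6, 52.8] top [746.9, -53.3, 16.9, 17.3, 28.5]
obj 856 [383. 332.] top 0.052 all [759.6, 51.9, 54.5, 58.0, 47.7] top [759.6, 51.9, 54.5, 58.0, 47.7]
obj 821 [155. 363.] top 0.028 all [758.9, -285.6, 165.2, 20.3, 68.0] top [745.7, -316.3, 98.3, 18.4, 67.5]
side
obj 706 [416. 270.] top 0.068 all [707.3, -113.7, 120.2, 63.7, 32.6] top [701.9, -103.4, 95.2, 14.7, 33.1]
obj 998 [277. 259.] top 0.045 all [486.2, 63.0, 94.3, 45.7, 0.7] top [485.7, 62.5, 90.0, 45.1, 2.0]
obj 218 [519. 344.] top 0.027 all [729.0, -333.9, 60.3, 21.1, 72.3] top [730.1, -333.9, 60.3, 17.6, 69.7]
obj 2026 [414. 389.] top 0.054 all [505.3, -343.8, 91.4, 50.4, 61.6] top [511.1, -333.3, 67.5, 49.9, 61.3]
obj 2490 [373. 434.] top 0.054 all [406.6, -381.6, 90.5, 50.3, 69.0] top [411.1, -370.5, 66.5, 50.1, 68.5]
shift [-0.242 -0.002  0.293] rot [0.0004 0.0012 0.0005] deg 0.5 up in tool [ 0.637  0.004 -0.771] up in target tool [ 0.643  0.    -0.766] [ 0.5141 -0.3311  0.1209]
```

View pics/side_6.png

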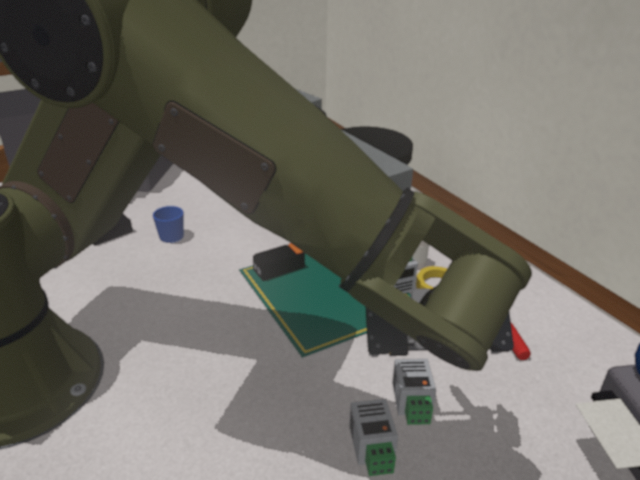

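Emit:
play_rows:
  motion:
    - [[-0.06, -0.002, 0.073, 0, 0, 0, 0.42], [-0.12, -0.002, 0.146, 0, 0, 0, 0.42], [-0.18, -0.002, 0.22, 0, 0, 0, 0.42], [-0.22, -0.002, 0.267, 0, 0, 0, 0.42], [-0.242, -0.002, 0.293, 0, 0, 0, 0.42], [-0.242, -0.002, 0.293, 0, 0, 0, 0.42], [-0.242, -0.002, 0.293, 0, 0, 0, -0.2], [-0.242, -0.002, 0.293, 0, 0, 0, -1], [-0.242, -0.002, 0.293, 0, 0, 0, -1], [-0.242, -0.002, 0.293, 0, 0, 0, -1]]

```text
time_s: 30.2
ee_pos: [0.5133, -0.3321, 0.0253]
eef_rot: [3.137, -0.692, 1.083]
force: [1.2, -0.6, 6.6]
grip_width: 0.0517
grip_force: 45.0
```

Emit:
play_rows:
  motion:
    - [[0, 0, 0, 0, 0, 0, -1], [0.05, 0, -0.06, 0, 0, 0, -1], [0.11, 0, -0.133, 0, 0, 0, -1], [0.18, 0, -0.218, 0, 0, 0, -1], [0.25, 0, -0.303, 0, 0, 0, -1], [0.32, 0, -0.388, 0, 0, 0, -1], [0.32, 0, -0.388, 0, 0, 0, -1], [0.32, 0, -0.388, 0, 0, 0, -1]]

```text
time_s: 31.0
ee_pos: [0.5123, -0.3317, 0.1489]
eef_rot: [3.14, -0.691, 1.081]
force: [-0.5, -0.1, -4.9]
grip_width: 0.0518
grip_force: 45.0
```

```bash
python3 goto.py .555 -.12 .15 88.5 -50
```

```text
shift [ 0.641 -0.248  0.524] rot [-0.0073 -0.244  -0.0815] deg 92.6 up in tool [ 0.638  0.001 -0.77 ] up in target tool [-0.766  0.    -0.643] [ 0.5123 -0.3317  0.1489]
```

Emit:
play_rows:
  motion:
    - [[0.04, -0.02, 0.03, -0.001, -0.022, -0.0073, -1], [0.1, -0.05, 0.08, -0.001, -0.044, -0.0147, -1], [0.18, -0.08, 0.14, -0.002, -0.066, -0.022, -1], [0.26, -0.11, 0.2, -0.003, -0.088, -0.0294, -1], [0.34, -0.14, 0.27, -0.003, -0.11, -0.0367, -1], [0.42, -0.17, 0.34, -0.004, -0.132, -0.0441, -1], [0.5, -0.2, 0.41, -0.005, -0.154, -0.0514, -1], [0.58, -0.22, 0.47, -0.005, -0.176, -0.0588, -1], [0.641, -0.248, 0.524, -0.006, -0.198, -0.0661, -1], [0.641, -0.248, 0.524, -0.0066, -0.22, -0.0735, -1]]

```text
time_s: 32.0
ee_pos: [0.5554, -0.1172, 0.1494]
eef_rot: [3.1, 0.726, 1.485]
force: [-0.8, -1.4, -4.3]
grip_width: 0.0519
grip_force: 45.0
```

```bash
python3 goto.py .555 -.12 .1 88.5 -50
```

```text
shift [ 0.123 -0.007  0.155] rot [-0.0002 -0.0233 -0.0072] deg 8.8 up in tool [-0.664  0.031 -0.747] up in target tool [-0.766  0.    -0.643] [ 0.5554 -0.1172  0.1494]
```

Emit:
play_rows:
  motion:
    - [[0, 0, 0, 0, -0.012, -0.0036, -1], [0.06, -0.004, 0.08, -0.0002, -0.0233, -0.0072, -1], [0.123, -0.007, 0.155, -0.0002, -0.0233, -0.0072, -1], [0.123, -0.007, 0.155, -0.0002, -0.0233, -0.0072, -1], [0.123, -0.007, 0.155, -0.0002, -0.0233, -0.0072, -1], [0.123, -0.007, 0.155, -0.0002, -0.0233, -0.0072, -1]]

```text
time_s: 32.6
ee_pos: [0.5554, -0.1227, 0.1026]
eef_rot: [3.136, 0.868, 1.535]
force: [-0.0, -0.3, -3.6]
grip_width: 0.0517
grip_force: 45.0
```

```bash
python3 goto.py .555 -.12 .042 88.5 -50
```

```text
shift [ 0.192 -0.003  0.149] rot [-0.0004 -0.0008 -0.001 ] deg 0.5 up in tool [-0.763  0.003 -0.647] up in target tool [-0.766  0.    -0.643] [ 0.5554 -0.1227  0.1026]
```

Emit:
play_rows:
  motion:
    - [[0.06, 0, 0.047, -0.0004, -0.0008, -0.001, -1], [0.12, 0, 0.093, -0.0004, -0.0008, -0.001, -1], [0.16, -0.003, 0.125, -0.0004, -0.0008, -0.001, -1], [0.192, -0.003, 0.149, -0.0004, -0.0008, -0.001, -1], [0.192, -0.003, 0.149, -0.0004, -0.0008, -0.001, -1], [0.192, -0.003, 0.149, -0.0004, -0.0008, -0.001, -1]]

```text
time_s: 33.2
ee_pos: [0.5549, -0.12, 0.0416]
eef_rot: [3.142, 0.873, 1.545]
force: [-1.1, -0.0, -3.2]
grip_width: 0.0519
grip_force: 45.0
```

Emit:
play_rows:
  motion:
    - [[0.004, 0, 0.0035, 0, 0, 0, -1], [0.008, 0, 0.007, 0, 0, 0, -1], [0.01, 0, 0.0085, 0, 0, 0, -1], [0.01, 0, 0.0085, 0, 0, 0, -1]]

```text
time_s: 33.6
ee_pos: [0.5546, -0.1199, 0.0378]
eef_rot: [-3.141, 0.873, 1.546]
force: [0.6, 0.4, -3.7]
grip_width: 0.0517
grip_force: 45.0
```

Emit:
play_rows:
  motion:
    - [[0.003, 0, 0.0025, 0, 0, 0, -1], [0.006, 0, 0.005, 0, 0, 0, -1], [0.006, 0, 0.005, 0, 0, 0, -1]]

```text
time_s: 33.9
ee_pos: [0.5545, -0.1199, 0.0356]
eef_rot: [-3.14, 0.873, 1.546]
force: [0.0, -0.2, -4.4]
grip_width: 0.052
grip_force: 45.0
```

Emit:
play_rows:
  motion:
    - [[0.003, 0, 0.0025, 0, 0, 0, -1], [0.006, 0, 0.005, 0, 0, 0, -1], [0.006, 0, 0.005, 0, 0, 0, -1]]

```text
time_s: 34.2
ee_pos: [0.5547, -0.1199, 0.0353]
eef_rot: [-3.141, 0.876, 1.544]
force: [-5.6, 4.5, 11.8]
grip_width: 0.0513
grip_force: 45.0
```

Contact; release, back off, rise, and measure.

Emit:
play_rows:
  motion:
    - [[0, 0, 0, 0, 0, 0, -0.3], [0, 0, 0, 0, 0, 0, 0.4], [0, 0, 0, 0, 0, 0, 0.4], [0, 0, 0, 0, 0, 0, 0.4], [0, 0, -0.08, 0, 0, 0, 0.4], [0, 0, -0.2, 0, 0, 0, 0.4], [0, 0, -0.34, 0, 0, 0, 0.4], [0, 0, -0.5, 0, 0, 0, 0.4], [-0.15, 0, -0.6, 0, 0, 0, 0.4], [-0.3, 0, -0.7, 0, 0, 0, 0.4]]

```text
time_s: 35.2
ee_pos: [0.5567, -0.0333, 0.2048]
eef_rot: [-3.139, 0.873, 1.549]
force: [0.3, 1.0, 0.2]
grip_width: 0.0659
grip_force: 0.0
```

```bash
python3 - <<'E'
from look import *
print(get_obs()["qpos"].round(3)); look('7')
E
python3 goto.py .44 -.31 .2 68.5 40
```

```text
[ 0.214  0.483  1.535 -0.847  1.457  0.489]
scene
obj 1128 [135. 239.] top 0.055 all [413.5, -380.8, 91.1, 51.8, 68.7] top [417.0, -370.5, 68.0, 50.8, 68.7]
obj 1766 [362. 267.] top 0.045 all [557.2, 63.6, 43.3, 223.8, 89.9] top [557.9, 63.1, 41.8, 220.1, 89.8]
obj 3180 [274. 298.] top 0.095 all [654.9, -115.6, 91.5, 245.6, 80.1] top [612.5, -107.7, 148.2, 39.1, 10.4]
obj 1181 [318. 327.] top 0.121 all [753.1, -54.7, 38.5, 30.5, 55.5] top [746.8, -53.1, 16.9, 18.0, 9.3]
obj 824 [383. 332.] top 0.053 all [760.3, 51.1, 54.3, 57.7, 54.1] top [760.3, 51.1, 54.3, 57.7, 54.1]
obj 819 [154. 363.] top 0.028 all [754.4, -293.6, 147.1, 20.5, 68.9] top [745.0, -315.2, 97.6, 18.1, 68.2]
side
obj 389 [392. 223.] top 0.053 all [755.2, 50.8, 57.0, 51.5, 36.7] top [755.2, 50.8, 57.0, 51.5, 36.7]
obj 2473 [411. 262.] top 0.102 all [696.7, -117.1, 133.3, 132.9, 10.9] top [740.4, -55.1, 18.9, 16.4, 36.7]
obj 898 [333. 242.] top 0.045 all [614.9, 62.7, 93.6, 47.2, 0.5] top [614.6, 62.5, 90.5, 44.9, 0.8]
obj 1014 [278. 259.] top 0.045 all [486.9, 62.7, 46.5, 93.6, 88.5] top [486.4, 62.7, 46.5, 90.0, 88.5]
obj 1472 [357. 290.] top 0.094 all [551.8, -121.6, 52.3, 51.1, 88.0] top [552.4, -119.5, 37.3, 34.2, 85.8]
obj 501 [512. 335.] top 0.027 all [738.2, -309.1, 114.7, 21.2, 70.7] top [736.5, -315.3, 99.8, 18.3, 68.8]
obj 2509 [374. 434.] top 0.054 all [406.8, -381.2, 91.6, 50.4, 68.9] top [411.1, -370.3, 66.1, 50.1, 68.9]
shift [-0.692 -0.446  0.876] rot [0.0068 0.2469 0.0613] deg 91.6 up in tool [-0.765  0.008 -0.643] up in target tool [ 0.643  0.    -0.766] [ 0.5585 -0.0339  0.2095]
```

Emit:
play_rows:
  motion:
    - [[-0.1, 0, -0.1, 0, 0, 0, 0.5], [-0.2, -0.1, -0.02, 0.001, 0.022, 0.0055, 0.5], [-0.3, -0.2, 0.13, 0.001, 0.044, 0.011, 0.5], [-0.4, -0.28, 0.3, 0.002, 0.066, 0.0164, 0.5], [-0.5, -0.36, 0.48, 0.002, 0.088, 0.0218, 0.5], [-0.6, -0.446, 0.68, 0.003, 0.11, 0.0273, 0.5], [-0.692, -0.446, 0.876, 0.004, 0.132, 0.0328, 0.5], [-0.692, -0.446, 0.876, 0.004, 0.154, 0.0382, 0.5], [-0.692, -0.446, 0.876, 0.005, 0.176, 0.0437, 0.5], [-0.692, -0.446, 0.876, 0.006, 0.198, 0.0492, 0.5]]

```text
time_s: 36.3
ee_pos: [0.4376, -0.3114, 0.1954]
eef_rot: [3.104, -0.391, 1.266]
force: [0.5, 1.3, -0.9]
grip_width: 0.0707
grip_force: 0.0
```

```bash
python3 goto.py .414 -.3705 .12 68.8 40
```

```text
shift [-0.35  -0.026  0.181] rot [0.0006 0.0486 0.0098] deg 17.9 up in tool [ 0.381  0.035 -0.924] up in target tool [ 0.643  0.    -0.766] [ 0.4376 -0.3114  0.1954]
```

Emit:
play_rows:
  motion:
    - [[-0.12, -0.01, 0.06, 0, 0.023, 0.005, 0.42], [-0.24, -0.02, 0.12, 0, 0.0486, 0.0098, 0.42], [-0.35, -0.026, 0.181, 0.0006, 0.0486, 0.0098, 0.42], [-0.35, -0.026, 0.181, 0.0006, 0.0486, 0.0098, 0.42], [-0.35, -0.026, 0.181, 0.0006, 0.0486, 0.0098, 0.42], [-0.35, -0.026, 0.181, 0.0006, 0.0486, 0.0098, 0.42]]

```text
time_s: 36.9
ee_pos: [0.4153, -0.3693, 0.1219]
eef_rot: [3.139, -0.69, 1.207]
force: [0.5, -0.2, 0.6]
grip_width: 0.067
grip_force: 0.0
```

```bash
python3 - <<'E'
from look import *
print(get_obs()["qpos"].round(3)); look('8')
E
python3 goto.py .414 -.3705 .026 68.8 40
```

```text
[-1.025  0.639  1.42   0.528  1.553 -0.799]
scene
obj 1109 [135. 239.] top 0.055 all [413.3, -380.4, 91.7, 53.4, 68.7] top [417.1, -368.9, 65.4, 52.2, 68.7]
obj 1789 [362. 267.] top 0.045 all [558.6, 63.5, 221.1, 43.5, 0.1] top [557.8, 62.9, 41.4, 218.5, 89.9]
obj 3138 [274. 298.] top 0.094 all [654.4, -115.4, 91.3, 245.6, 80.1] top [611.3, -107.7, 148.9, 39.4, 10.4]
obj 1166 [318. 327.] top 0.121 all [753.4, -53.5, 30.0, 39.1, 12.8] top [747.2, -52.5, 16.8, 17.1, 81.5]
obj 811 [383. 332.] top 0.053 all [760.1, 51.7, 56.4, 55.2, 18.7] top [760.1, 51.7, 56.4, 55.2, 18.7]
obj 847 [158. 363.] top 0.027 all [764.1, -273.0, 192.3, 20.4, 68.2] top [745.3, -315.7, 97.6, 17.4, 68.9]
side
obj 301 [392. 220.] top 0.053 all [755.5, 50.1, 56.1, 51.6, 54.3] top [755.5, 50.1, 56.1, 51.6, 54.3]
obj 449 [419. 233.] top 0.12 all [736.2, -60.4, 31.0, 35.8, 84.1] top [739.8, -55.8, 19.3, 15.7, 51.0]
obj 257 [518. 343.] top 0.027 all [730.0, -330.2, 69.7, 21.0, 72.0] top [731.4, -330.5, 69.6, 16.9, 70.5]
obj 2243 [374. 438.] top 0.054 all [405.2, -385.3, 83.0, 51.0, 67.8] top [409.8, -374.5, 57.6, 50.1, 67.8]
shift [-0.25  -0.004  0.292] rot [-0.0003  0.0013  0.0009] deg 0.6 up in tool [ 0.637  0.002 -0.771] up in target tool [ 0.643  0.    -0.766] [ 0.4154 -0.3692  0.1221]
```

Emit:
play_rows:
  motion:
    - [[-0.06, -0.002, 0.07, 0, 0, 0, 0.42], [-0.12, -0.004, 0.14, 0, 0.0013, 0.0009, 0.42], [-0.18, -0.004, 0.21, 0, 0.0013, 0.0009, 0.42], [-0.225, -0.004, 0.263, 0, 0.0013, 0.0009, 0.42], [-0.25, -0.004, 0.292, 0, 0.0013, 0.0009, 0.42], [-0.25, -0.004, 0.292, 0, 0.0013, 0.0009, 0.42], [-0.25, -0.004, 0.292, 0, 0.0013, 0.0009, -0.2], [-0.25, -0.004, 0.292, 0, 0.0013, 0.0009, -1], [-0.25, -0.004, 0.292, 0, 0.0013, 0.0009, -1], [-0.25, -0.004, 0.292, 0, 0.0013, 0.0009, -1]]

```text
time_s: 38.0
ee_pos: [0.4135, -0.3713, 0.0256]
eef_rot: [-3.139, -0.699, 1.199]
force: [-1.6, -0.0, 6.2]
grip_width: 0.0516
grip_force: 45.0
```

Emit:
play_rows:
  motion:
    - [[0, 0, 0, 0, 0, 0, -1], [0.05, 0, -0.06, 0, 0, 0, -1], [0.11, 0, -0.133, 0, 0, 0, -1], [0.18, 0, -0.218, 0, 0, 0, -1], [0.25, 0, -0.303, 0, 0, 0, -1], [0.35, 0, -0.424, 0, 0, 0, -1], [0.35, 0, -0.424, 0, 0, 0, -1], [0.35, 0, -0.424, 0, 0, 0, -1]]

```text
time_s: 38.8
ee_pos: [0.413, -0.3723, 0.1621]
eef_rot: [-3.138, -0.699, 1.198]
force: [0.6, 0.4, -3.9]
grip_width: 0.0518
grip_force: 45.0
```

```bash
python3 goto.py .468 -.12 .16 88.5 -50
```

```text
shift [ 0.776 -0.16   0.663] rot [-0.0057 -0.2475 -0.0605] deg 91.7 up in tool [ 0.643 -0.003 -0.766] up in target tool [-0.766  0.    -0.643] [ 0.413  -0.3723  0.1621]
```

Emit:
play_rows:
  motion:
    - [[0.04, -0.01, 0.03, 0, -0.0223, -0.0055, -1], [0.12, -0.03, 0.1, -0.001, -0.0446, -0.0109, -1], [0.22, -0.05, 0.18, -0.002, -0.0669, -0.0164, -1], [0.32, -0.07, 0.27, -0.002, -0.0892, -0.0218, -1], [0.42, -0.09, 0.36, -0.003, -0.1115, -0.0273, -1], [0.52, -0.11, 0.45, -0.003, -0.1338, -0.0327, -1], [0.62, -0.13, 0.53, -0.004, -0.1561, -0.0382, -1], [0.7, -0.15, 0.6, -0.004, -0.1784, -0.0436, -1], [0.776, -0.168, 0.663, -0.005, -0.2007, -0.0491, -1], [0.776, -0.168, 0.663, -0.005, -0.223, -0.0545, -1]]

```text
time_s: 39.8
ee_pos: [0.4666, -0.1166, 0.1595]
eef_rot: [3.111, 0.722, 1.501]
force: [-0.8, -1.0, -3.6]
grip_width: 0.0518
grip_force: 45.0
```

```bash
python3 goto.py .466 -.12 .1 88.5 -50
```

```text
shift [ 0.147 -0.007  0.188] rot [-0.0002 -0.0239 -0.0052] deg 8.8 up in tool [-0.661  0.023 -0.75 ] up in target tool [-0.766  0.    -0.643] [ 0.4666 -0.1166  0.1595]
```

Emit:
play_rows:
  motion:
    - [[0, 0, 0, 0, -0.012, -0.0026, -1], [0.07, -0.004, 0.09, -0.0002, -0.0239, -0.0052, -1], [0.147, -0.007, 0.188, -0.0002, -0.0239, -0.0052, -1], [0.147, -0.007, 0.188, -0.0002, -0.0239, -0.0052, -1], [0.147, -0.007, 0.188, -0.0002, -0.0239, -0.0052, -1], [0.147, -0.007, 0.188, -0.0002, -0.0239, -0.0052, -1]]

```text
time_s: 40.4
ee_pos: [0.4662, -0.1225, 0.1019]
eef_rot: [3.138, 0.867, 1.537]
force: [-0.2, -0.5, -3.5]
grip_width: 0.0521
grip_force: 45.0
```

```bash
python3 goto.py .466 -.12 .041 88.5 -50
```

```text
shift [ 0.192 -0.002  0.15 ] rot [-0.0004 -0.0009 -0.0008] deg 0.5 up in tool [-0.763  0.002 -0.647] up in target tool [-0.766  0.    -0.643] [ 0.4662 -0.1225  0.1019]
```

Emit:
play_rows:
  motion:
    - [[0.06, 0, 0.047, -0.0004, -0.0009, -0.0008, -1], [0.12, 0, 0.093, -0.0004, -0.0009, -0.0008, -1], [0.16, -0.002, 0.125, -0.0004, -0.0009, -0.0008, -1], [0.192, -0.002, 0.15, -0.0004, -0.0009, -0.0008, -1], [0.192, -0.002, 0.15, -0.0004, -0.0009, -0.0008, -1], [0.192, -0.002, 0.15, -0.0004, -0.0009, -0.0008, -1]]

```text
time_s: 41.0
ee_pos: [0.4657, -0.12, 0.0404]
eef_rot: [-3.141, 0.873, 1.545]
force: [-0.0, 0.1, -3.4]
grip_width: 0.0518
grip_force: 45.0
```

Emit:
play_rows:
  motion:
    - [[0.004, 0, 0.0035, 0, 0, 0, -1], [0.008, 0, 0.007, 0, 0, 0, -1], [0.01, 0, 0.0085, 0, 0, 0, -1], [0.01, 0, 0.0085, 0, 0, 0, -1]]

```text
time_s: 41.4
ee_pos: [0.4656, -0.12, 0.0373]
eef_rot: [-3.141, 0.874, 1.545]
force: [-1.0, 2.2, 4.9]
grip_width: 0.052
grip_force: 45.0
```

Emit:
play_rows:
  motion:
    - [[0.003, 0, 0.0025, 0, 0, 0, -1], [0.006, 0, 0.005, 0, 0, 0, -1], [0.006, 0, 0.005, 0, 0, 0, -1]]

```text
time_s: 41.7
ee_pos: [0.4657, -0.12, 0.037]
eef_rot: [3.141, 0.877, 1.543]
force: [-11.7, 10.4, 30.8]
grip_width: 0.0522
grip_force: 45.0
```

Emit:
play_rows:
  motion:
    - [[-0.006, 0, -0.005, 0, 0, 0, -1], [-0.006, 0, -0.005, 0, 0, 0, -0.3], [-0.006, 0, -0.005, 0, 0, 0, 0.4], [-0.006, 0, -0.005, 0, 0, 0, 0.4], [-0.006, 0, -0.08, 0, 0, 0, 0.4], [-0.006, 0, -0.2, 0, 0, 0, 0.4], [-0.006, 0, -0.34, 0, 0, 0, 0.4], [-0.006, 0, -0.5, 0, 0, 0, 0.4], [-0.15, 0, -0.6, 0, 0, 0, 0.4], [-0.3, 0, -0.7, 0, 0, 0, 0.4]]

```text
time_s: 42.7
ee_pos: [0.4676, -0.0334, 0.2055]
eef_rot: [-3.137, 0.874, 1.55]
force: [0.4, 0.7, 0.3]
grip_width: 0.0661
grip_force: 0.0
```

Run:
```python
from look import *
from scipy.spatial.transform import Rotation as R
print(get_obs()["qpos"].round(3)); look('9')
for n in("scene","side"):
    c=camera(n);w=world(c);H=hsv(c)
    reg=(w[...,0]>.4)&(w[...,0]<.72)&(w[...,1]>-.2)&(w[...,1]<.13)
    for k,s,ce in comps(reg&(w[...,2]>.085)&(w[...,2]<.1)&(H[...,0]>45)&(H[...,0]<85)&(H[...,1]>80),30): print(n,"green top",s[4],rect(w[k][:,:2]))
    m=reg&(w[...,2]<.01)&(H[...,0]>18)&(H[...,0]<38)&(H[...,1]>110)
    P=w[m]; print("yellow",m.sum(),rect(P[:,:2]))
```

```text
[ 0.252  0.311  1.78  -0.839  1.434  0.566]
scene
obj 3702 [272. 287.] top 0.095 all [610.1, -112.7, 94.4, 333.6, 83.3] top [567.1, -113.0, 235.5, 44.6, 7.3]
obj 1803 [363. 268.] top 0.045 all [557.9, 63.5, 43.4, 222.0, 89.9] top [558.5, 63.3, 219.9, 42.0, 0.1]
obj 1169 [318. 327.] top 0.121 all [753.3, -53.9, 30.9, 38.9, 11.2] top [747.6, -52.6, 17.4, 16.6, 41.6]
obj 849 [383. 332.] top 0.053 all [760.5, 51.5, 55.8, 55.4, 18.2] top [760.5, 51.5, 55.8, 55.4, 18.2]
obj 789 [156. 363.] top 0.027 all [760.4, -277.1, 183.4, 19.6, 69.8] top [745.1, -316.3, 99.3, 18.3, 69.2]
side
obj 397 [391. 223.] top 0.052 all [755.2, 50.5, 52.8, 53.9, 10.6] top [755.2, 50.5, 52.8, 53.9, 10.6]
obj 2422 [411. 261.] top 0.109 all [697.8, -118.6, 132.7, 134.5, 13.5] top [740.5, -55.1, 19.3, 16.6, 33.5]
obj 914 [333. 242.] top 0.045 all [614.7, 63.1, 94.6, 48.3, 0.6] top [614.6, 62.4, 45.7, 91.1, 89.7]
obj 1009 [278. 259.] top 0.045 all [486.0, 62.5, 92.0, 45.5, 0.1] top [485.9, 62.8, 91.1, 44.6, 0.7]
obj 1475 [357. 290.] top 0.094 all [552.2, -121.3, 52.3, 52.5, 87.4] top [552.7, -120.4, 34.3, 32.3, 87.8]
obj 1530 [314. 306.] top 0.094 all [463.0, -122.2, 52.0, 51.2, 87.8] top [463.5, -120.6, 34.8, 32.5, 88.6]
obj 532 [512. 335.] top 0.027 all [737.8, -309.8, 112.3, 21.6, 72.1] top [736.5, -316.2, 98.7, 18.4, 69.6]
scene green top 170 [468.6, -118.7, 31.2, 37.5, 89.5]
scene green top 241 [556.2, -118.6, 34.2, 36.4, 89.1]
scene green top 329 [662.8, -96.7, 33.9, 38.2, 81.9]
yellow 508 [569.9, -40.3, 267.9, 301.3, 88.9]
side green top 240 [659.3, -97.9, 35.2, 35.0, 79.4]
side green top 327 [553.6, -119.1, 36.6, 38.1, 0.3]
side green top 342 [465.0, -119.9, 37.1, 36.2, 89.0]
yellow 453 [567.2, -71.3, 300.7, 213.8, 0.7]
```

View pics/scene_9.png

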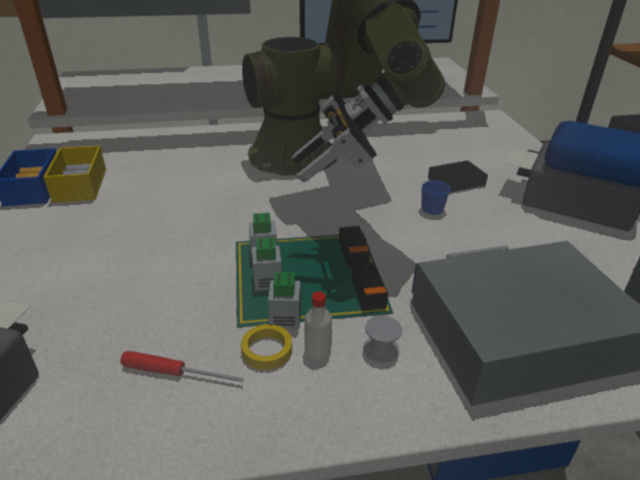

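PSU 1 was nudged toward the mat's far edge, to about (0.661,-0.097); its top is at pixel (285,283). The rest are well placed and the drawer looks shut. I'll re-grip PSU 1 from above and bring it back about 27 mm.

```bash
python3 goto.py .661 -.097 .24 -9 0
```

```text
shift [-0.256  0.779  0.087] rot [0.1174 0.1029 0.2516] deg 106.6 up in tool [-0.766  0.    -0.643] up in target tool [ 0.  0. -1.] [ 0.4679 -0.0341  0.2048]
```

Emit:
play_rows:
  motion:
    - [[-0.15, 0, -0.13, 0.009, 0.0079, 0.0193, 0.4], [-0.2, 0.1, -0.13, 0.018, 0.0158, 0.0387, 0.4], [-0.25, 0.2, -0.13, 0.027, 0.0237, 0.0581, 0.4], [-0.25, 0.3, -0.1, 0.0361, 0.0316, 0.0774, 0.4], [-0.256, 0.4, -0.05, 0.0451, 0.0395, 0.0968, 0.4], [-0.256, 0.5, 0, 0.0542, 0.0475, 0.1161, 0.4], [-0.256, 0.6, 0.04, 0.0632, 0.0554, 0.1355, 0.4], [-0.256, 0.7, 0.087, 0.0722, 0.0633, 0.1548, 0.4], [-0.256, 0.779, 0.087, 0.0813, 0.0712, 0.1742, 0.4], [-0.256, 0.779, 0.087, 0.0903, 0.0791, 0.1935, 0.4]]

```text
time_s: 43.9
ee_pos: [0.6622, -0.0975, 0.2354]
eef_rot: [3.004, 0.18, 0.191]
force: [0.2, 0.2, -0.3]
grip_width: 0.0655
grip_force: 0.0
```

```bash
python3 goto.py .661 -.097 .2 -9 0
```

```text
shift [ 0.021 -0.022  0.138] rot [0.0267 0.0245 0.0572] deg 24.4 up in tool [-0.179  0.135 -0.974] up in target tool [ 0.  0. -1.] [ 0.6622 -0.0975  0.2354]
```

Emit:
play_rows:
  motion:
    - [[0, 0, 0, 0.009, 0.008, 0.019, 0.4], [0.01, -0.01, 0.06, 0.018, 0.016, 0.038, 0.4], [0.021, -0.022, 0.138, 0.0267, 0.0245, 0.0572, 0.4], [0.021, -0.022, 0.138, 0.0267, 0.0245, 0.0572, 0.4], [0.021, -0.022, 0.138, 0.0267, 0.0245, 0.0572, 0.4], [0.021, -0.022, 0.138, 0.0267, 0.0245, 0.0572, 0.4]]

```text
time_s: 44.5
ee_pos: [0.6604, -0.0962, 0.2044]
eef_rot: [3.138, -0.002, -0.148]
force: [-0.5, 0.0, 0.1]
grip_width: 0.0656
grip_force: 0.0
```

```bash
python3 goto.py .661 -.097 .05 -9 0
```

```text
shift [0.002 0.001 0.618] rot [ 0.0005 -0.0003  0.0015] deg 0.6 up in tool [ 0.002  0.003 -1.   ] up in target tool [ 0.  0. -1.] [ 0.6604 -0.0962  0.2044]
```

Emit:
play_rows:
  motion:
    - [[0.002, 0.001, 0.15, 0.0005, 0, 0.0015, 0.4], [0.002, 0.001, 0.3, 0.0005, 0, 0.0015, 0.4], [0.002, 0.001, 0.42, 0.0005, 0, 0.0015, 0.4], [0.002, 0.001, 0.52, 0.0005, 0, 0.0015, 0.4], [0.002, 0.001, 0.58, 0.0005, 0, 0.0015, 0.4], [0.002, 0.001, 0.615, 0.0005, 0, 0.0015, 0.4], [0.002, 0.001, 0.615, 0.0005, 0, 0.0015, 0.4], [0.002, 0.001, 0.615, 0.0005, 0, 0.0015, -1], [0.002, 0.001, 0.615, 0.0005, 0, 0.0015, -1], [0.002, 0.001, 0.615, 0.0005, 0, 0.0015, -1]]
  grip_force: 25

```text
time_s: 45.5
ee_pos: [0.6614, -0.0973, 0.0517]
eef_rot: [-3.141, -0.005, -0.16]
force: [-0.5, 0.1, 4.1]
grip_width: 0.0518
grip_force: 24.9
```

Emit:
play_rows:
  motion:
    - [[0, 0, 0, 0, 0, 0, -1], [0, 0, 0, 0, 0, 0, -1], [0, 0, -0.02, 0, 0, 0, -1], [0, 0, -0.04, 0, 0, 0, -1], [0, 0, -0.04, 0, 0, 0, -1]]

```text
time_s: 46.0
ee_pos: [0.661, -0.0973, 0.0611]
eef_rot: [-3.141, -0.004, -0.16]
force: [-0.1, -0.1, -3.1]
grip_width: 0.0522
grip_force: 24.9
```

Emit:
play_rows:
  motion:
    - [[-0.03, 0.015, 0, 0, 0, 0, -1], [-0.065, 0.03, 0, 0, 0, 0, -1], [-0.101, 0.049, 0, 0, 0, 0, -1], [-0.101, 0.049, 0, 0, 0, 0, -1], [-0.101, 0.049, 0.02, 0, 0, 0, -1], [-0.101, 0.049, 0.034, 0, 0, 0, -1], [-0.101, 0.049, 0.04, 0, 0, 0, -1], [-0.101, 0.049, 0.04, 0, 0, 0, -1]]

```text
time_s: 46.8
ee_pos: [0.6342, -0.1053, 0.0515]
eef_rot: [-3.141, -0.003, -0.16]
force: [-9.4, -0.3, 14.4]
grip_width: 0.0521
grip_force: 24.9
```

Seated. Release, rise clear, check everything.

Emit:
play_rows:
  motion:
    - [[0, 0, -0.003, 0, 0, 0, -0.3], [0, 0, -0.003, 0, 0, 0, 0.4], [0, 0, -0.003, 0, 0, 0, 0.4], [0, 0, -0.003, 0, 0, 0, 0.4], [0, 0, -0.1, 0, 0, 0, 0.4], [0, 0, -0.25, 0, 0, 0, 0.4], [0, 0, -0.42, 0, 0, 0, 0.4], [0, 0, -0.6, 0, 0, 0, 0.4], [0, 0, -0.8, 0, 0, 0, 0.4], [0, 0, -0.8, 0, 0, 0, 0.4]]

```text
time_s: 47.8
ee_pos: [0.6351, -0.1057, 0.2579]
eef_rot: [-3.141, -0.014, -0.16]
force: [1.2, -0.3, -0.3]
grip_width: 0.0659
grip_force: 0.0
```

Emit:
play_rows:
  motion:
    - [[0, -0.2, 0, 0, 0, 0, 0.4], [-0.1, -0.4, 0, 0, 0, 0, 0.4], [-0.2, -0.6, 0, 0, 0, 0, 0.4], [-0.3, -0.8, 0, 0, 0, 0, 0.4], [-0.3, -0.8, 0, 0, 0, 0, 0.4], [-0.3, -0.8, 0, 0, 0, 0, 0.4]]

```text
time_s: 48.4
ee_pos: [0.5907, 0.106, 0.2501]
eef_rot: [-3.14, -0.003, -0.157]
force: [0.2, -0.8, -1.6]
grip_width: 0.0659
grip_force: 0.0
```

Run:
```python
from look import *
print(get_obs()["ee_pos"].round(3)); look('10')
for n in("scene","side"):
    c=camera(n);w=world(c);H=hsv(c)
    reg=(w[...,0]>.4)&(w[...,0]<.72)&(w[...,1]>-.2)&(w[...,1]<.13)
    for k,s,ce in comps(reg&(w[...,2]>.085)&(w[...,2]<.1)&(H[...,0]>45)&(H[...,0]<85)&(H[...,1]>80),30): print(n,"green top",s[4],rect(w[k][:,:2]))
im=cv2.imread("pics/scene_10.png")[180:400,200:640];cv2.imwrite("pics/crop10.png",cv2.resize(im,None,fx=1.8,fy=1.8))
```

```text
[0.591 0.106 0.25 ]
scene
obj 2707 [270. 267.] top 0.095 all [556.7, -115.1, 225.6, 61.3, 5.9] top [554.0, -115.9, 208.8, 41.7, 5.6]
obj 1774 [362. 267.] top 0.045 all [557.5, 63.7, 43.6, 223.5, 89.8] top [558.3, 62.8, 40.4, 218.6, 89.9]
obj 1175 [318. 327.] top 0.121 all [753.4, -53.4, 30.4, 39.1, 13.7] top [746.8, -52.9, 17.6, 18.1, 3.9]
obj 849 [383. 332.] top 0.053 all [760.3, 50.7, 56.1, 55.1, 22.2] top [760.3, 50.7, 56.1, 55.1, 22.2]
obj 766 [266. 344.] top 0.025 all [733.9, -135.8, 78.1, 80.9, 83.8] top [733.7, -135.8, 78.1, 80.4, 82.8]
obj 845 [156. 363.] top 0.028 all [759.1, -281.6, 173.4, 19.6, 69.3] top [745.7, -315.8, 96.9, 18.5, 69.4]
side
obj 382 [391. 223.] top 0.052 all [754.0, 49.1, 57.2, 50.2, 32.3] top [754.0, 49.1, 57.2, 50.2, 32.3]
obj 795 [417. 241.] top 0.12 all [735.3, -59.5, 30.1, 38.6, 26.1] top [739.9, -52.9, 18.7, 15.0, 71.8]
obj 881 [332. 242.] top 0.045 all [614.8, 62.7, 93.6, 46.9, 0.2] top [613.5, 63.7, 90.2, 44.7, 0.2]
obj 1012 [277. 259.] top 0.045 all [486.5, 61.5, 47.3, 93.2, 88.4] top [486.7, 63.4, 44.3, 90.4, 89.0]
obj 2774 [372. 282.] top 0.094 all [586.7, -113.4, 129.6, 62.1, 8.4] top [592.3, -113.9, 117.7, 39.9, 10.2]
obj 462 [438. 280.] top 0.024 all [728.6, -138.0, 80.6, 78.0, 34.6] top [728.6, -137.9, 80.6, 77.9, 34.6]
obj 1503 [314. 306.] top 0.094 all [463.4, -122.4, 53.4, 51.9, 87.8] top [463.8, -121.3, 35.5, 34.1, 89.6]
obj 517 [511. 334.] top 0.027 all [738.3, -309.4, 113.0, 20.9, 71.1] top [736.5, -316.0, 98.8, 18.7, 69.4]
scene green top 178 [467.9, -118.4, 31.8, 38.6, 89.5]
scene green top 241 [556.7, -118.9, 33.2, 38.5, 86.0]
scene green top 301 [635.4, -105.0, 33.8, 38.0, 82.9]
side green top 256 [632.2, -106.5, 34.9, 34.5, 77.2]
side green top 327 [553.6, -118.7, 39.1, 36.3, 86.5]
side green top 351 [464.7, -119.0, 38.3, 37.2, 86.7]
```

View pics/side_10.png

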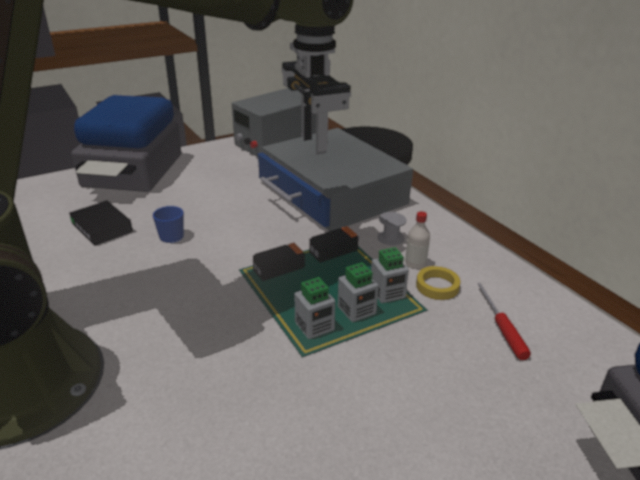

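View pics/crop10.png

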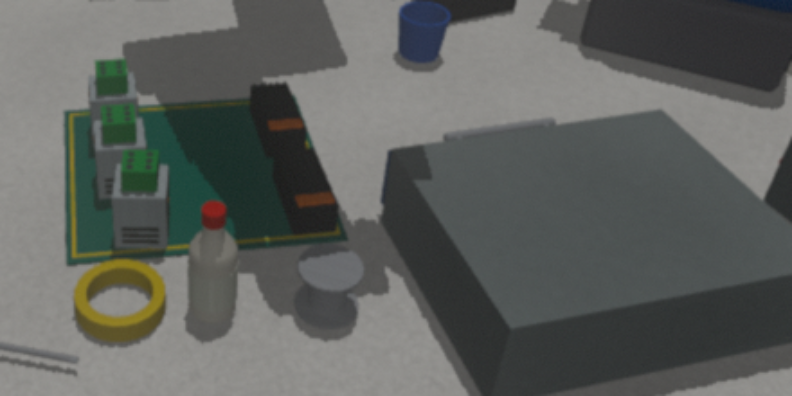

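All three PSUs stand on the mat and the couplers lie flat, orange up. The bystanders are unmoved. I'll do a quick check that the drawer front is flush with the cabinet.

Run:
```python
from look import *
a=np.radians(4.3);ux=np.array([np.cos(a),np.sin(a)]);uy=np.array([-np.sin(a),np.cos(a)])
def an(c,t):
    w=world(c);s=w[...,:2]@ux;v=w[...,:2]@uy;H=hsv(c)
    box=(w[...,0]>.4)&(w[...,0]<.72)&(v>.15)&(v<.36)
    blue=box&(H[...,0]>100)&(H[...,0]<130)&(H[...,1]>90)&(w[...,2]>.03)&(w[...,2]<.075)
    roof=box&(w[...,2]>.09)&(w[...,2]<.1)
    r=[np.percentile(s[roof&(abs(v-q)<.01)],3) for q in np.arange(.18,.34,.02) if (roof&(abs(v-q)<.01)).sum()>10]
    print(t,"blue front",blue.sum(),np.percentile(s[blue],[10,50,90]).round(4) if blue.any() else "", "roof edge",np.round(r,4))
an(camera("side"),"now"); an(dict(np.load("side0.npz")),"start"); an(dict(np.load("side1.npz")),"open")
```

```text
now blue front 564 [0.6464 0.6481 0.6498] roof edge [0.663  0.6621 0.662  0.6633 0.6621 0.6631 0.6625 0.6626 0.6626]
start blue front 478 [0.6452 0.647  0.6488] roof edge [0.6639 0.6625 0.6731 0.687  0.663  0.6619 0.6624 0.6618 0.6628]
open blue front 440 [0.4869 0.4881 0.4892] roof edge [0.6616 0.6627 0.6632 0.663  0.6621 0.6629 0.6628 0.6627 0.6623]
```

```bash
python3 -c "
from station import workorder
print(workorder.hand_in())"
```

```text
the job is handed in; nothing more can be done
None
```

I handed the job in: by the cameras, three power supplies stand upright and both couplers lie flat on the mat, the drawer is shut, and the bench items have not moved; no verdict came back. The first power supply was knocked about 25 mm during the run, so I picked it up again and set it back well inside the mat.

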